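# Lay a breakfast place

### The arm

A 6-joint arm with a two-finger parallel gripper is mounted at the origin on the work surface. World frame = base frame: x ahead of the robot, y to its left, z up, the work surface at z = 0. Lengths are in mm, angles in rad, forces in N, time in s.
With the tool pointing down it reaches from about 275 to 1000 mm from the base axis. Payload 8.4 kg.
Tool frame: the origin (TCP) lies at the very end of the fingers, on their centre line; the grasp point (between the pads) lies 19 mm behind it; z points along the fingers, y is the direction in which the jaws open and shut (so a half turn about z gives the same grasp; the last joint's range is limited). The gripper opens to 85 mm and grips with 20 to 120 N. Pads are 22 mm wide; open, the fingers measure 114 mm over their backs; the gripper's body (76 mm by 85 mm) begins 54 mm behind the grasp point. The pads swing forward as they close: fully open they stand 13 mm farther back than shut.
Start: joints at [1.168, 0.353, 1.633, -0, 1.155, -0.002], TCP at [243.846, 575.471, 231.281] pointing down, gripper open.
Joint ranges: [-2.63, 2.63], [-0.92, 2.1], [0.06, 2.66], [-1.3, 4.44], [0, 2.69], [-3.02, 3.02]. Speed limits (rad/s): [2.22, 2.22, 2.79, 3.14, 3.14, 3.14].

### API

Orientations are given as [roll, pitch, yaw] about the fixed x, y, z axes, in that order (R = Rz(yaw) Ry(pitch) Rx(roll)).
In Python, from rig import r gives the robot as it stands.
- The arm moves only by the tool move_arm, never from a script. Its argument "increments" is a list of rows, each an object of numbers: "tx", "ty", "tz": the shift along the tool's x, y, z in cm; "rx", "ry", "rz": the turn, a rotation vector about the tool's x, y, z in degrees; "gripper": the gripper's target within -1 to 1 (fully open at 1, half-way at 0, shut at -1). A call has 1 to 12 rows; each row shifts and turns the commanded pose from where the row before left it, along the tool's axes as they then stand; what a row does not reach is not made up. A row lasts 1/10 s, in which the tool goes at most 50 mm and 8.59 degrees, less where a joint would pass 70% of its speed; a pose out of reach is approached as far as the arm can. A call is refused whole if a number of a shift passes 5 or a number of a turn 8.59, either way. A call with a gripper value outside its range is refused whole. The fingers move at their own pace and stop on an object; "squeeze" is the grip in N (left out, the last holds). Time passes only in rows, so rows that do not move let the fingers close. It gives the time, the measured TCP pose, the force and the opening at its end, in the units of the state.
- r.sense(): the state, without advancing time (a new reading comes with each control period).
- r.grab_frame(name): name is "side" or "top" or "wrist"; returns (picture, depth): 480x640x3 uint8, red, green, blue; 480x640 float32, mm along the optical axis (not along the pixel's ray), 0 where there is no reading.
- r.camera_model(name): a dict with "fx", "fy", "cx", "cy" (pixels), "R" (3x3) and "t" (3): a world point X has camera coordinates R X + t; the wrist camera has in their place "hand_eye" (4x4, takes a point from camera to tool coordinates, whose origin is the TCP and whose axes are the flange's). Camera axes: x right, y down, z forward; pixel columns grow to the right and rows downward; lengths in mm; the calibration is good to about 2 mm. A picture is of the moment at which its call begins: read the wrist's pose just before it. camera_model takes no time and is no camera call.
- r.sign_off(): hands the job in, once; it reports no verdict.
Trained networks look in the newest picture that a camera, given by its name, has taken for a name from the list of things; names that differ only in an ending like _2 or _b are one class to them, and where a whole thing is asked for, a point or a joint stands for the part that bears it (a point fixed in the world has none). Each returns a list of dicts, best first, with "confidence" (0 to 1); they miss things now and then, are a little off and sometimes report something else, mostly with a low value. They report only what shows in the picture. A call takes as long as a camera call. They do not tell look-alikes from the thing itself.
- r.cut_out(query, camera): "mask" (480x640 bool, what is visible of it) and "bbox" ([left, top, right, bottom] in pixels, round what is visible of it).
- r.place_of(query, camera): "location" ([row, column] in pixels: a listed point, or the origin of a listed thing).
The state is a dict: "clock": time; "qpos": joint angles; "qvel": joint speeds; "joint_efforts": joint torques, N m; "eef_pos": TCP position; "tcp_rot": TCP orientation; "contact_force": force on the tool from outside, world axes, zero at the start; "wrist_torque": the same for the moment, N m; "opening": opening from 0.0 (shut) to 1.0 (fully open).
Only numpy, scipy, OpenCV 4.12 (cv2) and the standard library are available. Lean on these libraries where they do the work, as an engineer would, in place of code of your own. Each camera call takes 0.05 s, during which the arm holds its last target. There are 200 camera calls.

### The job

Lay one breakfast place on the cork mat with the things from the round tray, left and right being as seen by the diner, who sits at the robot's side of the table: the fork to the left of the plate, the knife to its right, the teaspoon to the right of the knife, all three parallel to the mat's short sides, handles towards the diner and handle ends in line with the plate's near rim; the tumbler upright, straight beyond the knife's tip; and the egg cup upright in the middle of the plate. Leave about two centimetres clear between the plate and the fork, the plate and the knife, the knife and the bowl of the spoon, and the knife's tip and the tumbler, and do not shift the plate, the jam jar or the pepper mill.

Things in the scene. Friction and masses are not known exactly. Their poses are not given: they have to be found in the camera images.
- mat: Fixed rectangular cork place mat, 330 mm deep (its x) by 450 mm wide (its y), 4 mm thick, with a thin brown border line. Origin: centre of its underside, on the table. Its x axis points away from the diner (who sits at the robot's side), its y axis to the diner's left; its short sides run along x. It may be turned up to 10 degrees.
- plate: Loose round white breakfast plate, 200 mm across the rim, 18 mm high, flat inner floor 6 mm above its underside and about 120 mm across, walls rising gently from there. Stands on the mat, 35 mm nearer the diner than the mat's centre. Origin: centre of its underside (4 mm above the table).
- tray: Fixed round wooden serving tray, 380 mm across, floor 6 mm above the table, 14 mm high rim 6 mm thick. Origin: centre of its underside. It holds the three pieces of cutlery side by side on its half nearer the robot and the tumbler and the egg cup on its far half.
- fork: Starts on the tray, head end away from the robot. Plain steel fork with four tines, 180 mm long, lying flat, tines level. Origin: mid-length on its underside; x along it from the handle end (-90 mm) to the tine tips (+90 mm), z up. At the origin, where it balances and is best gripped, the stem is 10 mm wide and 7 mm thick; handle end 16 mm, head 24 mm wide.
- knife: Starts on the tray, head end away from the robot. Plain steel table knife, 200 mm long, lying flat. Origin: mid-length on its underside; x along it from the handle end (-100 mm) to the blade tip (+100 mm), cutting edge on the y side, z up. Handle (to x = 13 mm) 15 mm wide and 8 mm thick at the origin, near which it balances and is best gripped; blade 19 mm wide, 4 mm thick.
- spoon: Starts on the tray, head end away from the robot. Plain steel teaspoon, 140 mm long, lying flat, bowl up. Origin: mid-length on its underside; x along it from the handle end (-70 mm) to the bowl's tip (+70 mm), z up. At the origin, near which it balances and is best gripped, the stem is 9 mm wide and 7 mm thick; the bowl is 30 mm wide and 9 mm high.
- tumbler: Empty juice tumbler of clear glass, 85 mm high, 52 mm across the foot and 60 mm across the mouth, wall 3 mm, upright on the tray. Origin: centre of its underside.
- eggcup: White ceramic egg cup on a stem, 63 mm high, foot 44 mm across, bowl 50 mm across from 46 mm height to the rim (grip it there), narrow waist at 24 mm height, upright on the tray. Origin: centre of its underside.
- jar: Bystander: closed amber jam jar, 68 mm across, 100 mm high, standing on the table beyond the gap between mat and tray. Origin: centre of its underside. Leave it alone.
- mill: Bystander: dark wooden pepper mill, 58 mm across the foot, 165 mm high, standing on the table beyond the tray. Origin: centre of its underside. Leave it alone.
Not all that is in view belongs to the job. Leave any blue or orange look-alike of the eggcup alone.

How it is judged (in metres and radians):
At the end, for the whole second after the job is handed in: Fork 118-146 mm left and knife 116-144 mm right of the plate's centre, spoon 32-58 mm right of the knife; parallel within 7 deg, handle ends on the plate's near rim within 15 mm; tumbler upright 35-65 mm beyond the knife tip, 17 mm sideways; egg cup within 13 mm of plate centre; all at rest (y of fork in the frame of mat between 0.118 and 0.146 m and x of fork in the frame of mat between -0.06 and -0.03 m and y of plate in the frame of fork below -0.09 m and y of knife in the frame of mat between -0.144 and -0.116 m and x of knife in the frame of mat between -0.05 and -0.02 m and y of plate in the frame of knife above 0.09 m and y of spoon in the frame of knife between -0.058 and -0.032 m and x of spoon in the frame of mat between -0.08 and -0.05 m and y of knife in the frame of spoon above 0.025 m and x of tumbler in the frame of knife between 0.135 and 0.165 m and y of tumbler in the frame of knife between -0.017 and 0.017 m and z of tumbler in the frame of mat between 0.001 and 0.008 m and horizontal distance between eggcup and plate below 0.013 m and z of eggcup in the frame of plate between 0.003 and 0.01 m and angle between the x axis of each of fork, knife, spoon and the x axis of mat, either way round below 0.12 rad and angle between each of fork, knife, spoon's own z axis and vertical below 0.1 rad and z of fork in the frame of mat between 0.001 and 0.008 m and z of knife in the frame of mat between 0.001 and 0.008 m and z of spoon in the frame of mat between 0.001 and 0.008 m and angle between each of tumbler, eggcup's own z axis and vertical below 0.08 rad and linear speed of each of fork, knife, spoon, tumbler, eggcup below 0.02 m/s); the robot touches nothing.
It fails at once if the plate shifted by more than 12 mm (distance of plate from where it was at the start of the episode above 0.012 m).
It fails at once if the jam jar shifted by more than 12 mm (distance of jar from where it was at the start of the episode above 0.012 m).
It fails at once if the pepper mill shifted by more than 12 mm (distance of mill from where it was at the start of the episode above 0.012 m).
It also fails if it takes over 136 s, if anything falls off the work surface, if the arm or the gripper's body presses on something with over 40 N, if the wrist force passes 120 N, or if a joint passes its speed limit or range.

## Working session

There is one attempt and no reset: what is moved stays moved. The work goes in short steps, Python scripts to look and compute and a tool call to move; the robot and the scene stay as the last step left them, time stands still between calls to the robot, and variables do not carry over. Pictures are saved under pics/ and viewed, about 12 in all and at most 16, crops included, and the job is handed in when it is done.

Besides the shell and the picture viewer there is one more tool, called after "Emit:" in YAML: its name, and indented under it one key for each argument. move_arm: Moves the arm, as the interface text tells. Its arguments: {"type":"object","properties":{"increments":{"type":"array","items":{"type":"object","properties":{"tx":{"type":"number"},"ty":{"type":"number"},"tz":{"type":"number"},"rx":{"type":"number"},"ry":{"type":"number"},"rz":{"type":"number"},"gripper":{"type":"number"}}}},"squeeze":{"type":"number"}},"required":["increments"]}

```bash
mkdir -p pics; ls; cat > h.py <<'E'
from rig import r
import numpy as np, cv2
from scipy.spatial.transform import Rotation as Ro
def cam(name):
    m=r.camera_model(name)
    K=np.array([[m['fx'],0,m['cx']],[0,m['fy'],m['cy']],[0,0,1]])
    if 'R' in m: R=np.array(m['R']);t=np.array(m['t'])
    else:
        s=r.sense();H=np.array(m['hand_eye'])
        T=np.eye(4);T[:3,:3]=Ro.from_euler('xyz',s['tcp_rot']).as_matrix();T[:3,3]=s['eef_pos']
        C=np.linalg.inv(T@H);R=C[:3,:3];t=C[:3,3]
    return K,R,t
def at_z(uv,c,z):  # pixels (N,2) col,row -> world on plane z
    K,R,t=c;uv=np.atleast_2d(uv).astype(float)
    d=(R.T@np.linalg.inv(K)@np.c_[uv,np.ones(len(uv))].T).T
    o=-R.T@t; return o+d*((z-o[2])/d[:,2])[:,None]
def cloud(dep,c):
    K,R,t=c;v,u=np.mgrid[:480,:640]
    P=np.stack([(u-K[0,2])/K[0,0]*dep,(v-K[1,2])/K[1,1]*dep,dep],-1)
    return (P-t)@R
def save(n,im): cv2.imwrite(f'pics/{n}.png',cv2.cvtColor(im,cv2.COLOR_RGB2BGR))
E
python3 - <<'E'
from h import *
s=r.sense();print(s)
for n in ['top','side']:
    c=cam(n);im,d=r.grab_frame(n);save(n+'0',im);np.save(n+'0.npy',d)
    print(n,-c[1].T@c[2],c[1][2])
    if n=='top':
      P=cloud(d,c)
      for q in ['mat','plate','tray','fork','knife','spoon','tumbler','eggcup','jar','mill']:
        for o in r.cut_out(q,n)[:3]:
            m=o['mask'];z=P[m][:,2]; uv=np.argwhere(m)[:,::-1].astype(np.float32)
            (cx,cy),wh,a=cv2.minAreaRect(uv)
            print(q,round(o['confidence'],2),m.sum(),o['bbox'],'zmed',np.nanmedian(z).round(1),'zmax',np.percentile(z,95).round(1),'ctr',at_z([cx,cy],c,6)[0].round(1),np.round(wh,1))
E
```

```text
pics
{'clock': 0.0, 'qpos': array([ 1.16759114e+00,  3.53658515e-01,  1.63416143e+00, -8.33131452e-06,
        1.15520179e+00, -2.39024232e-03]), 'qvel': array([ 0.00057529,  0.00038035, -0.00031508, -0.00115419, -0.00046886,
       -0.00137346]), 'joint_efforts': array([ 1.74300672e-03, -6.05242324e+01, -3.42066443e+01,  1.61305375e-04,
        9.46006563e-03,  2.88061116e-06]), 'eef_pos': array([243.65857704, 575.01179361, 230.54353306]), 'tcp_rot': array([-3.14016356e+00,  4.20145206e-06,  2.74078108e+00]), 'contact_force': array([-0.67494409,  0.44602193,  0.49836671]), 'wrist_torque': array([ 0.00827591, -0.02684171,  0.02256128]), 'opening': 0.9972213060451518}
top [ 370.06837355 -158.21309763 1172.54008199] [ 0.1875909  -0.01023006 -0.98219397]
mat 0.89 24293 [45.8, 193.2, 264.0, 354.2] zmed 3.8 zmax 7.6 ctr [514.7 182.4   6. ] [214.3 150.6]
plate 0.93 6757 [103.4, 246.5, 200.7, 333.1] zmed 14.7 zmax 23.2 ctr [484.9 182.4   6. ] [89.1 94.8]
tray 0.66 21045 [288.9, 210.9, 464.7, 388.4] zmed 5.9 zmax 12.7 ctr [ 468.3 -306.     6. ] [176.3 172.2]
fork 0.89 585 [335.3, 279.1, 397.
[... 388 characters left out ...]
.96 579 [471.4, 212.1, 500.8, 236.6] zmed 45.1 zmax 63.7 ctr [ 637.1 -550.5    6. ] [23.3 29.7]
eggcup 0.93 550 [415.0, 252.3, 443.6, 278.7] zmed 52.2 zmax 70.0 ctr [ 542.2 -421.9    6. ] [23.3 27.6]
eggcup 0.73 603 [482.9, 254.9, 516.7, 281.1] zmed 45.2 zmax 64.0 ctr [ 539.5 -572.8    6. ] [23.1 31.6]
jar 0.58 1034 [282.4, 125.7, 312.7, 166.2] zmed 97.2 zmax 102.4 ctr [ 812.5 -125.4    6. ] [41. 29.]
mill 0.76 912 [340.9, 147.0, 375.5, 190.2] zmed 114.8 zmax 159.7 ctr [ 767.2 -264.1    6. ] [24.9 44.3]
mill 0.22 529 [415.6, 252.0, 443.2, 277.5] zmed 52.3 zmax 70.0 ctr [ 543.3 -422.     6. ] [22.6 28.3]
side [   37.52192989 -1122.02812672   912.7703753 ] [ 0.37335758  0.69449907 -0.61504078]
```

View pics/top0.png

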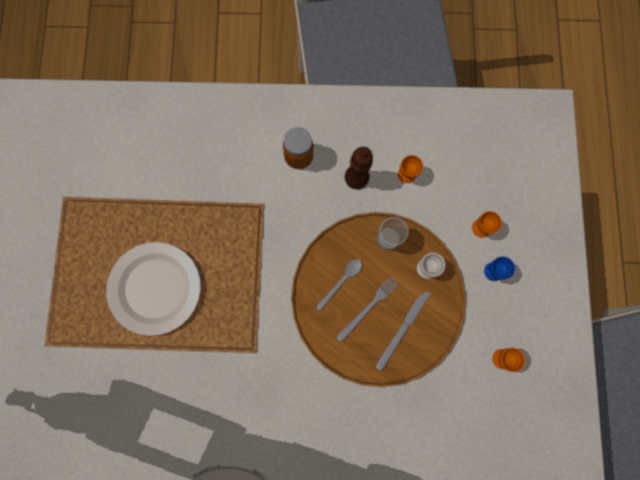

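View pics/side0.png

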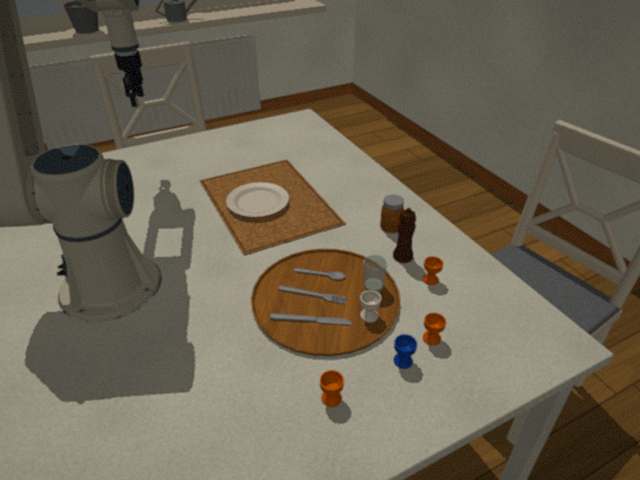

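The top picture shows the mat and plate (155,288) on the left. On the tray are the spoon (340,285), fork (368,310), knife (403,331), tumbler (392,234) and white egg cup (431,265). The blue and orange cups stand outside the tray. The side view agrees.

```bash
cat >> h.py <<'E'
def rect(mask,c,z):
    cs=max(cv2.findContours(mask.astype(np.uint8),0,1)[0],key=cv2.contourArea)[:,0]
    W=at_z(cs,c,z)[:,:2].astype(np.float32)
    return W,cv2.minAreaRect(W),cv2.boxPoints(cv2.minAreaRect(W))
def axis(mask,c,z):
    """cutlery: mid point of extent, direction angle (pointing +x), length"""
    W=at_z(np.argwhere(mask)[:,::-1],c,z)[:,:2]
    m=W.mean(0);d=np.linalg.svd(W-m,full_matrices=False)[2][0]
    if d[0]<0:d=-d
    s=(W-m)@d;n=np.array([-d[1],d[0]]);lo,hi=s.min(),s.max()
    w=(W-m)@n
    return m+d*(lo+hi)/2,np.arctan2(d[1],d[0]),hi-lo,np.ptp(w)
E
python3 - <<'E'
from h import *
n='top';c=cam(n);im,d=r.grab_frame(n)
M=r.cut_out('mat',n)[0]['mask'];W,R,B=rect(M,c,4);print('mat',R,B.round(0).tolist())
p=r.cut_out('plate',n)[0]['mask'];W,_,_=rect(p,c,22);print('plate',cv2.fitEllipse(W),cv2.minEnclosingCircle(W))
p=r.cut_out('tray',n)[0]['mask'];W,_,_=rect(p,c,14);print('tray',cv2.minEnclosingCircle(W))
for q,z in [('fork',12),('knife',12),('spoon',12)]:
    for o in r.cut_out(q,n)[:2]: print(q,round(o['confidence'],2),axis(o['mask'],c,z))
P=cloud(d,c)
for q,z in [('tumbler',91),('eggcup',69)]:
    for o in r.cut_out(q,n)[:4]:
        print(q,o['confidence'],np.median(im[o['mask']],0)); L=P[o['mask']]; L=L[(L[:,2]>z-6)&(L[:,2]<z+6)];print(' top pts',len(L),L.mean(0),np.ptp(L,0))
    for o in r.place_of(q,n)[:4]: print(q,o['confidence'],o['location'],at_z(o['location'][::-1],c,6))
print(r.camera_model('wrist'))
E
```

```text
mat ((520.177978515625, 177.36480712890625), (452.42596435546875, 331.813232421875), 88.9906234741211) [[350.0, -46.0], [682.0, -52.0], [690.0, 401.0], [358.0, 406.0]]
plate ((484.55731201171875, 177.89312744140625), (195.99647521972656, 197.87901306152344), 8.400546073913574) ((484.4759826660156, 177.99853515625), 100.12089538574219)
tray ((473.5575256347656, -305.1858825683594), 188.98936462402344)
fork 0.97 (array([ 443.77487208, -278.92608288]), np.float64(-0.7577488697150683), np.float64(169.8935486638348), np.float64(24.795133351599937))
knife 0.57 (array([ 401.27589885, -355.25917511]), np.float64(-0.5740246280669855), np.float64(191.25575927441247), np.float64(18.472284706677094))
spoon 0.77 (array([ 498.30376277, -219.96363802]), np.float64(-0.7128292031556197), np.float64(139.40917463464098), np.float64(31.090318853928558))
tumbler 0.69 [107.  94.  82.]
 top pts 148 [ 601.55025775 -328.41169871   89.96093941] [58.40173472 58.47039609 11.51892443]
tumbler 0.65 [237.5, 387.6] [[ 605.73552205 -329.33352833    6.        ]]
tumbler 0.44 [289.6, 156.5] [[482.68047356 173.58831945
[... 555 characters left out ...]
.7558121     6.        ]]
eggcup 0.88 [360.0, 502.1] [[ 343.19506066 -570.70955928    6.        ]]
eggcup 0.84 [267.4, 422.6] [[ 539.92829345 -405.5866793     6.        ]]
eggcup 0.79 [271.7, 494.7] [[ 532.7775399  -564.24799356    6.        ]]
{'fx': 419.2082795670715, 'fy': 419.2082795670715, 'cx': 316.2865148889943, 'cy': 235.14376659095515, 'hand_eye': array([[ 3.78973356e-04, -9.54041910e-01, -2.99672971e-01,
         7.66203504e+01],
       [ 9.99999885e-01,  2.73367420e-04,  3.94327644e-04,
         6.16725900e-01],
       [-2.94284271e-04, -2.99673086e-01,  9.54041904e-01,
        -1.42153325e+02],
       [ 0.00000000e+00,  0.00000000e+00,  0.00000000e+00,
         1.00000000e+00]])}
```

Mat: centre (520,177), x axis at −1.0°. The plate at (484.6,178) fits the stated 35 mm offset. I'll move over the tray for a closer look.

Emit:
move_arm:
  increments:
    - {"tx": -2.75, "ty": -3.6, "tz": 0.1, "gripper": 0}
    - {"tx": -2.75, "ty": -3.6, "tz": 0.1}
    - {"tx": -2.75, "ty": -3.6, "tz": 0.1}
    - {"tx": -2.75, "ty": -3.6, "tz": 0.1}
    - {"tx": -2.75, "ty": -3.6, "tz": 0.1}
    - {"tx": -2.75, "ty": -3.6, "tz": 0.1}
    - {"tx": -2.75, "ty": -3.6, "tz": 0.1}
    - {"tx": -2.75, "ty": -3.6, "tz": 0.1}
    - {"tx": -2.75, "ty": -3.6, "tz": 0.1}
    - {"tx": -2.75, "ty": -3.6, "tz": 0.1}
    - {"tx": -2.75, "ty": -3.6, "tz": 0.1}
    - {"tx": -2.75, "ty": -3.6, "tz": 0.1}

```text
invalid input
```

Emit:
move_arm:
  increments:
    - {"tx": -2.75, "ty": -3.6, "tz": 0.1}
    - {"tx": -2.75, "ty": -3.6, "tz": 0.1}
    - {"tx": -2.75, "ty": -3.6, "tz": 0.1}
    - {"tx": -2.75, "ty": -3.6, "tz": 0.1}
    - {"tx": -2.75, "ty": -3.6, "tz": 0.1}
    - {"tx": -2.75, "ty": -3.6, "tz": 0.1}
    - {"tx": -2.75, "ty": -3.6, "tz": 0.1}
    - {"tx": -2.75, "ty": -3.6, "tz": 0.1}
    - {}
    - {}

```text
invalid input
```

```bash
cat >> h.py <<'E'
def go(x,y,z,yaw):
    """shift in cm along the tool's axes as they stand, turn in deg about tool z"""
    s=r.sense();w=s['tcp_rot'][2];p=np.array(s['eef_pos']);R=Ro.from_euler('xyz',s['tcp_rot']).as_matrix()
    d=R.T@(np.array([x,y,z])-p)/10
    dw=-np.degrees((yaw-w+np.pi)%(2*np.pi)-np.pi)
    print('t',s['clock'],'pos',p.round(1),'yaw',round(w,3),'-> shift',d.round(2),'rz',round(dw,2),'len',np.linalg.norm(d).round(1))
E
python3 - <<'E'
from h import *
n='wrist';s=r.sense();print(s['clock'],s['eef_pos'],s['tcp_rot'],s['opening']);c=cam(n);im,d=r.grab_frame(n);save('w1',im)
for q,z in [('fork',12),('knife',12),('spoon',12)]:
    for o in r.cut_out(q,n)[:2]: print(q,round(o['confidence'],2),axis(o['mask'],c,z),o['bbox'])
P=cloud(d,c)
for q,z in [('tumbler',91),('eggcup',69)]:
    for o in r.cut_out(q,n)[:4]:
        L=P[o['mask']]; L=L[(L[:,2]>z-4)&(L[:,2]<z+4)];print(q,np.median(im[o['mask']],0),len(L),L.mean(0) if len(L) else 0, np.ptp(L,0) if len(L) else 0,o['bbox'])
E
```

```text
1.15 [243.8544415  575.47305086 231.29080407] [-3.14157970e+00 -8.25807994e-06  2.74077729e+00] 1.000921264101921
```

View pics/w1.png

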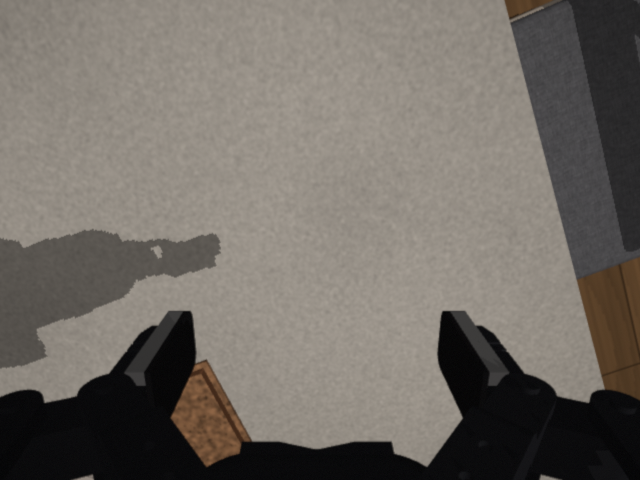

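The wrist view shows bare table and the open fingers at the bottom, because the arm has not moved. Both move calls were refused, so I'll try rows with every field filled in.

Emit:
move_arm:
  increments:
    - {"tx": -2.75, "ty": -3.6, "tz": 0.1, "rx": 0, "ry": 0, "rz": 0, "gripper": 0}
    - {"tx": -2.75, "ty": -3.6, "tz": 0.1, "rx": 0, "ry": 0, "rz": 0, "gripper": 0}

```text
clock: 1.65
eef_pos: [266.3, 487.2, 228.9]
tcp_rot: [3.142, 0.0, 2.742]
contact_force: [0.3, -0.8, -0.0]
opening: 0.692
```

Emit:
move_arm:
  increments:
    - {"tx": -2.75, "ty": -3.6, "tz": 0.1, "rx": 0, "ry": 0, "rz": 0, "gripper": 0}
    - {"tx": -2.75, "ty": -3.6, "tz": 0.1, "rx": 0, "ry": 0, "rz": 0, "gripper": 0}
    - {"tx": -2.75, "ty": -3.6, "tz": 0.1, "rx": 0, "ry": 0, "rz": 0, "gripper": 0}
    - {"tx": -2.75, "ty": -3.6, "tz": 0.1, "rx": 0, "ry": 0, "rz": 0, "gripper": 0}
    - {"tx": -2.75, "ty": -3.6, "tz": 0.1, "rx": 0, "ry": 0, "rz": 0, "gripper": 0}
    - {"tx": -2.75, "ty": -3.6, "tz": 0.1, "rx": 0, "ry": 0, "rz": 0, "gripper": 0}
    - {"tx": -2.75, "ty": -3.6, "tz": 0.1, "rx": 0, "ry": 0, "rz": 0, "gripper": 0}
    - {"tx": -2.75, "ty": -3.6, "tz": 0.1, "rx": 0, "ry": 0, "rz": 0, "gripper": 0}
    - {"tx": -2.75, "ty": -3.6, "tz": 0.1, "rx": 0, "ry": 0, "rz": 0, "gripper": 0}
    - {"tx": -2.75, "ty": -3.6, "tz": 0.1, "rx": 0, "ry": 0, "rz": 0, "gripper": 0}
    - {"tx": -2.75, "ty": -3.6, "tz": 0.1, "rx": 0, "ry": 0, "rz": 0, "gripper": 0}
    - {"tx": -2.75, "ty": -3.6, "tz": 0.1, "rx": 0, "ry": 0, "rz": 0, "gripper": 0}

```text
clock: 2.85
eef_pos: [402.0, -40.7, 217.7]
tcp_rot: [3.141, 0.001, 2.741]
contact_force: [0.8, -0.7, 0.7]
opening: 0.498
```

Emit:
move_arm:
  increments:
    - {"tx": -2.75, "ty": -3.6, "tz": 0.1, "rx": 0, "ry": 0, "rz": 0, "gripper": 0}
    - {"tx": -2.75, "ty": -3.6, "tz": 0.1, "rx": 0, "ry": 0, "rz": 0, "gripper": 0}
    - {"tx": -2.75, "ty": -3.6, "tz": 0.1, "rx": 0, "ry": 0, "rz": 0, "gripper": 0}
    - {"tx": -2.75, "ty": -3.6, "tz": 0.1, "rx": 0, "ry": 0, "rz": 0, "gripper": 0}
    - {"tx": -2.75, "ty": -3.6, "tz": 0.1, "rx": 0, "ry": 0, "rz": 0, "gripper": 0}
    - {"tx": 0, "ty": 0, "tz": 0, "rx": 0, "ry": 0, "rz": 0, "gripper": 0}
    - {"tx": 0, "ty": 0, "tz": 0, "rx": 0, "ry": 0, "rz": 0, "gripper": 0}

```text
clock: 3.55
eef_pos: [457.8, -258.8, 211.9]
tcp_rot: [3.141, -0.001, 2.739]
contact_force: [-0.3, 0.1, 0.8]
opening: 0.501
```

```bash
cat > look.py <<'E'
from h import *
import sys
n='wrist';s=r.sense();print(s['clock'],s['eef_pos'],s['tcp_rot'],s['opening']);c=cam(n);im,d=r.grab_frame(n);save(sys.argv[1],im)
P=cloud(d,c)
for q in sys.argv[2:]:
    if q in('fork','knife','spoon'):
        for o in r.cut_out(q,n)[:2]:
            m=o['mask'];print(q,round(o['confidence'],2),axis(m,c,12),'z',np.percentile(P[m][:,2],[10,50,90]).round(1),o['bbox'])
    else:
        z={'tumbler':91,'eggcup':69}[q]
        for o in r.cut_out(q,n)[:3]:
            L=P[o['mask']]; L=L[(L[:,2]>z-4)&(L[:,2]<z+4)];print(q,np.median(im[o['mask']],0),len(L),L.mean(0) if len(L) else 0, np.ptp(L,0) if len(L) else 0,o['bbox'])
E
python3 look.py w2 fork knife spoon tumbler eggcup
```

```text
3.55 [ 457.7813233  -258.80957398  211.91168858] [ 3.14132025e+00 -8.76100503e-04  2.73877314e+00] 0.5012315551104809
fork 0.57 (array([ 447.1226507 , -281.16548638]), np.float64(-0.756234281521488), np.float64(175.14254404667912), np.float64(23.428371830291518)) z [ 9.4 11.6 13.1] [242.2, 94.8, 328.1, 292.4]
fork 0.34 (array([ 501.09456659, -222.18800277]), np.float64(-0.7045219241246458), np.float64(139.9597399752228), np.float64(28.663735504709535)) z [ 8.8 11.3 12.9] [338.9, 149.5, 408.4, 300.9]
knife 0.86 (array([ 406.30655312, -358.07053082]), np.float64(-0.5747627614877555), np.float64(197.5615877452581), np.float64(19.478512626476174)) z [ 8.7 12.1 14. ] [161.5, 64.5, 201.5, 297.2]
spoon 0.94 (array([ 501.01648661, -221.89336352]), np.float64(-0.7025210167724364), np.float64(140.4647921411949), np.float64(29.03726724103473)) z [ 8.8 11.3 12.8] [338.6, 147.3, 410.1, 300.8]
tumbler [168. 165. 158.] 698 [ 591.60572395 -323.46701471   89.85085505] [54.60918028 59.01634582  5.43233066] [268.2, 343.4, 344.4, 449.5]
tumbler [177. 174. 174.] 0 0 0 [162.9, 64.4, 202.9, 299.4]
eggcup [208. 194. 183.] 178 [ 517.53160778 -409.6186383    67.83218784] [ 7.98273765 29.02523823  4.84122595] [155.9, 319.7, 211.5, 377.4]
eggcup [ 36.  67. 137.] 0 0 0 [0.0, 367.3, 89.0, 449.9]
```

View pics/w2.png

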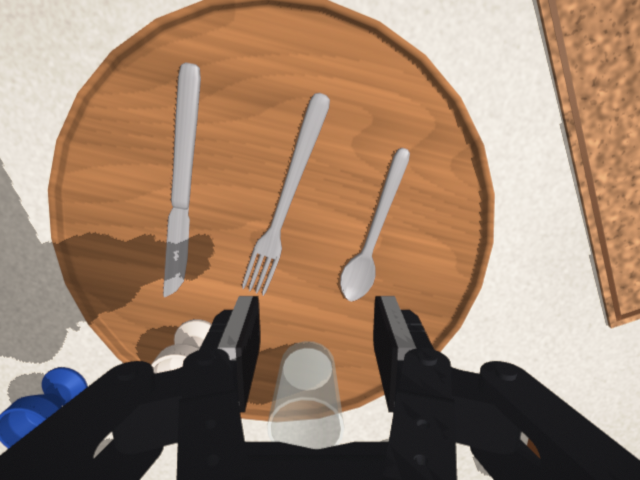

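The wrist view shows the knife (180,180), fork (285,195) and spoon (375,225), and their lengths match those given. I'll move above the fork.

Emit:
move_arm:
  increments:
    - {"tx": 0.1, "ty": -2.5, "tz": 2, "rx": 0, "ry": 0, "rz": 0, "gripper": 0}
    - {"tx": 0, "ty": 0, "tz": 4, "rx": 0, "ry": 0, "rz": 6.8, "gripper": 0}
    - {"tx": 0, "ty": 0, "tz": 4, "rx": 0, "ry": 0, "rz": 6.8, "gripper": 0}
    - {"tx": 0, "ty": 0, "tz": 3, "rx": 0, "ry": 0, "rz": 6.7, "gripper": -0.2}
    - {"tx": 0, "ty": 0, "tz": 0, "rx": 0, "ry": 0, "rz": 0, "gripper": -0.2}
    - {"tx": 0, "ty": 0, "tz": 0, "rx": 0, "ry": 0, "rz": 0, "gripper": -0.2}

```text
clock: 4.45
eef_pos: [447.6, -280.4, 82.8]
tcp_rot: [-3.141, -0.001, 2.391]
contact_force: [0.9, 0.2, 0.5]
opening: 0.405
```

```bash
python3 -c "
from h import *
go(447,-281,9,np.pi-.756)
c=cam('wrist');im,d=r.grab_frame('wrist');save('w3',im)
for o in r.cut_out('fork','wrist')[:1]: print(o['confidence'],axis(o['mask'],c,12))"
```

```text
t 4.45 pos [ 447.6 -280.4   82.8] yaw 2.391 -> shift [-0.   -0.08  7.38] rz 0.29 len 7.4
0.61 (array([ 447.64264366, -281.91904788]), np.float64(-0.7570678894035607), np.float64(177.36336661816577), np.float64(23.226270501656863))
```

Emit:
move_arm:
  increments:
    - {"tx": 0, "ty": -0.1, "tz": 3, "rx": 0, "ry": 0, "rz": 0.3, "gripper": -0.3}
    - {"tx": 0, "ty": 0, "tz": 3, "rx": 0, "ry": 0, "rz": 0, "gripper": -0.3}
    - {"tx": 0, "ty": 0, "tz": 1.3, "rx": 0, "ry": 0, "rz": 0, "gripper": -0.3}
    - {"tx": 0, "ty": 0, "tz": 0, "rx": 0, "ry": 0, "rz": 0, "gripper": -1}
    - {"tx": 0, "ty": 0, "tz": 0, "rx": 0, "ry": 0, "rz": 0, "gripper": -1}
    - {"tx": 0, "ty": 0, "tz": 0, "rx": 0, "ry": 0, "rz": 0, "gripper": -1}
    - {"tx": 0, "ty": 0, "tz": 0, "rx": 0, "ry": 0, "rz": 0, "gripper": -1}
    - {"tx": 0, "ty": 0, "tz": 0, "rx": 0, "ry": 0, "rz": 0, "gripper": -1}
  squeeze: 40

```text
clock: 5.35
eef_pos: [447.2, -281.8, 10.1]
tcp_rot: [3.141, 0.001, 2.381]
contact_force: [-0.4, 0.3, -0.4]
opening: 0.094
```

Emit:
move_arm:
  increments:
    - {"tx": 0, "ty": 0, "tz": -2, "rx": 0, "ry": 0, "rz": 0, "gripper": -1}
    - {"tx": 0, "ty": 0, "tz": -4, "rx": 0, "ry": 0, "rz": 0, "gripper": -1}
    - {"tx": 0, "ty": 0, "tz": -4, "rx": 0, "ry": 0, "rz": 0, "gripper": -1}
    - {"tx": 2.7, "ty": 3.2, "tz": -2, "rx": 0, "ry": 0, "rz": 0, "gripper": -1}
    - {"tx": 2.7, "ty": 3.2, "tz": 0, "rx": 0, "ry": 0, "rz": 0, "gripper": -1}
    - {"tx": 2.7, "ty": 3.2, "tz": 0, "rx": 0, "ry": 0, "rz": 0, "gripper": -1}
    - {"tx": 2.7, "ty": 3.2, "tz": 0, "rx": 0, "ry": 0, "rz": 0, "gripper": -1}
    - {"tx": 2.7, "ty": 3.2, "tz": 0, "rx": 0, "ry": 0, "rz": 0, "gripper": -1}
    - {"tx": 2.7, "ty": 3.2, "tz": 0, "rx": 0, "ry": 0, "rz": 0, "gripper": -1}
    - {"tx": 2.7, "ty": 3.2, "tz": 0, "rx": 0, "ry": 0, "rz": 0, "gripper": -1}

```text
clock: 6.35
eef_pos: [464.1, 12.7, 129.8]
tcp_rot: [3.141, 0.001, 2.381]
contact_force: [1.4, -0.3, -0.1]
opening: 0.09
```

Emit:
move_arm:
  increments:
    - {"tx": 2.7, "ty": 3.2, "tz": 0, "rx": 0, "ry": 0, "rz": 0, "gripper": -1}
    - {"tx": 2.7, "ty": 3.2, "tz": 0, "rx": 0, "ry": 0, "rz": 0, "gripper": -1}
    - {"tx": 2.7, "ty": 3.2, "tz": 0, "rx": 0, "ry": 0, "rz": 0, "gripper": -1}
    - {"tx": 2.7, "ty": 3.2, "tz": 0, "rx": 0, "ry": 0, "rz": 0, "gripper": -1}
    - {"tx": 2.7, "ty": 3.2, "tz": 0, "rx": 0, "ry": 0, "rz": 0, "gripper": -1}
    - {"tx": 2.7, "ty": 3.2, "tz": 0, "rx": 0, "ry": 0, "rz": 0, "gripper": -1}
    - {"tx": 0, "ty": 0, "tz": 0, "rx": 0, "ry": 0, "rz": -8.5, "gripper": -1}
    - {"tx": 0, "ty": 0, "tz": 0, "rx": 0, "ry": 0, "rz": -8.5, "gripper": -1}
    - {"tx": 0, "ty": 0, "tz": 0, "rx": 0, "ry": 0, "rz": -8.5, "gripper": -1}
    - {"tx": 0, "ty": 0, "tz": 0, "rx": 0, "ry": 0, "rz": -8.5, "gripper": -1}
    - {"tx": 0, "ty": 0, "tz": 0, "rx": 0, "ry": 0, "rz": -8.4, "gripper": -1}
    - {"tx": 0, "ty": 0, "tz": 0, "rx": 0, "ry": 0, "rz": 0, "gripper": -1}

```text
clock: 7.55
eef_pos: [479.0, 261.8, 129.5]
tcp_rot: [3.141, 0.0, 3.124]
contact_force: [-0.4, 0.0, 0.2]
opening: 0.094
```

```bash
python3 -c "
from h import *
print(r.sense()['opening'],r.sense()['qpos'])
go(477.5,310.2,9,np.pi-.018)"; python3 look.py w4 fork
```

```text
0.09376842998479337 [ 4.97449985e-01  3.53483656e-01  1.89281042e+00 -1.78153559e-05
  8.95036071e-01 -1.05534014e+00]
t 7.55 pos [479.  261.8 129.5] yaw 3.124 -> shift [ 0.24  4.83 12.05] rz 0.0 len 13.0
7.55 [479.04092482 261.81876919 129.54385307] [3.14147535e+00 2.35252570e-04 3.12359758e+00] 0.09376842998479337
fork 0.69 (array([519.15023419, 261.72678538]), np.float64(-0.01670521073040051), np.float64(275.145108396638), np.float64(33.85003974181136)) z [129.8 131.5 132.5] [295.3, 65.9, 340.4, 449.3]
```

View pics/w4.png

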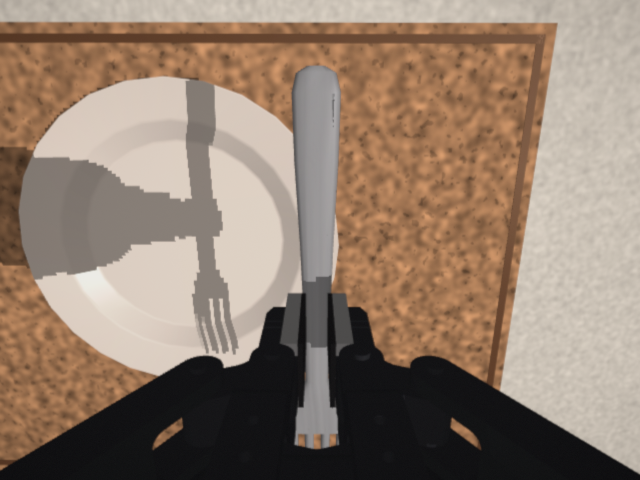

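The fork is held level with its handle towards the diner (317,66). I'll place it.

Emit:
move_arm:
  increments:
    - {"tx": 0.2, "ty": 2.8, "tz": 0, "rx": 0, "ry": 0, "rz": 0, "gripper": -1}
    - {"tx": 0, "ty": 2, "tz": 2, "rx": 0, "ry": 0, "rz": 0, "gripper": -1}
    - {"tx": 0, "ty": 0, "tz": 4, "rx": 0, "ry": 0, "rz": 0, "gripper": -1}
    - {"tx": 0, "ty": 0, "tz": 3, "rx": 0, "ry": 0, "rz": 0, "gripper": -1}
    - {"tx": 0, "ty": 0, "tz": 1.5, "rx": 0, "ry": 0, "rz": 0, "gripper": -1}
    - {"tx": 0, "ty": 0, "tz": 0.8, "rx": 0, "ry": 0, "rz": 0, "gripper": -1}
    - {"tx": 0, "ty": 0, "tz": 0.4, "rx": 0, "ry": 0, "rz": 0, "gripper": -1}
    - {"tx": 0, "ty": 0, "tz": 0.3, "rx": 0, "ry": 0, "rz": 0, "gripper": -1}
    - {"tx": 0, "ty": 0, "tz": 0, "rx": 0, "ry": 0, "rz": 0, "gripper": -1}

```text
clock: 8.55
eef_pos: [478.6, 310.1, 10.0]
tcp_rot: [3.141, 0.001, 3.121]
contact_force: [0.8, -0.1, -0.9]
opening: 0.099
```

Emit:
move_arm:
  increments:
    - {"tx": 0.1, "ty": 0, "tz": 0.15, "rx": 0, "ry": 0, "rz": 0, "gripper": -1}
    - {"tx": 0, "ty": 0, "tz": 0, "rx": 0, "ry": 0, "rz": 0, "gripper": -0.55}
    - {"tx": 0, "ty": 0, "tz": 0, "rx": 0, "ry": 0, "rz": 0, "gripper": -0.55}
    - {"tx": 0, "ty": 0, "tz": 0, "rx": 0, "ry": 0, "rz": 0, "gripper": -0.55}
    - {"tx": 0, "ty": 0, "tz": 0, "rx": 0, "ry": 0, "rz": 0, "gripper": -0.55}
    - {"tx": 0, "ty": 0, "tz": -2, "rx": 0, "ry": 0, "rz": 0, "gripper": -0.55}
    - {"tx": 0, "ty": 0, "tz": -4, "rx": 0, "ry": 0, "rz": 0, "gripper": -0.55}
    - {"tx": 0, "ty": 0, "tz": -5, "rx": 0, "ry": 0, "rz": 0, "gripper": -0.3}
    - {"tx": 0, "ty": 0, "tz": -5, "rx": 0, "ry": 0, "rz": 0, "gripper": -0.2}
    - {"tx": 0, "ty": 0, "tz": 0, "rx": 0, "ry": 0, "rz": 0, "gripper": -0.2}

```text
clock: 9.55
eef_pos: [480.5, 312.1, 174.8]
tcp_rot: [3.135, 0.009, 3.121]
contact_force: [0.3, 0.6, -0.0]
opening: 0.401
```

```bash
cat > matf.py <<'E'
from h import *
C=np.array([520.2,177.4]);th=-0.0177
def mat(p,a=0):
    u=np.array([np.cos(th),np.sin(th)]);n=np.array([-u[1],u[0]]);q=np.array(p)[:2]-C
    return q@u,q@n,np.degrees(a-th)
def W(x,y):
    u=np.array([np.cos(th),np.sin(th)]);n=np.array([-u[1],u[0]]);return C+x*u+y*n
E
python3 - <<'E'
from matf import *
go(406.3,-358.1,170,np.pi-.575)
c=cam('wrist');im,d=r.grab_frame('wrist');save('w5',im)
for o in r.cut_out('fork','wrist')[:1]:
    a=axis(o['mask'],c,10);print(o['confidence'],a,mat(*a[:2]))
for k,v in dict(knife=(-35,-130),spoon=(-65,-175),tumbler=(115,-130),egg=(-35,0)).items(): print(k,W(*v))
E
```

```text
t 9.55 pos [480.5 312.1 174.8] yaw 3.121 -> shift [ 6.060e+00 -6.716e+01  1.000e-02] rz 31.78 len 67.4
0.75 (array([478.72310444, 310.82783808]), np.float64(-0.016755090175464882), np.float64(176.84036460098665), np.float64(23.18552082474794)) (np.float64(-43.831947999689476), np.float64(132.67283509871993), np.float64(0.05413934496630943))
knife [482.90460258  48.03983097]
spoon [452.11284339   3.57785209]
tumbler [632.88110644  45.3849696 ]
egg [485.20548243 178.01946765]
```

The fork is at mat (−44, 133), 0.05° off. Next, the knife.

Emit:
move_arm:
  increments:
    - {"tx": 0.4, "ty": -4.3, "tz": 0, "rx": 0, "ry": 0, "rz": 0, "gripper": -0.2}
    - {"tx": 0.4, "ty": -4.3, "tz": 0, "rx": 0, "ry": 0, "rz": 0, "gripper": -0.2}
    - {"tx": 0.4, "ty": -4.3, "tz": 0, "rx": 0, "ry": 0, "rz": 0, "gripper": -0.2}
    - {"tx": 0.4, "ty": -4.3, "tz": 0, "rx": 0, "ry": 0, "rz": 0, "gripper": -0.2}
    - {"tx": 0.4, "ty": -4.3, "tz": 0, "rx": 0, "ry": 0, "rz": 0, "gripper": -0.2}
    - {"tx": 0.4, "ty": -4.3, "tz": 0, "rx": 0, "ry": 0, "rz": 0, "gripper": -0.2}
    - {"tx": 0.4, "ty": -4.3, "tz": 0, "rx": 0, "ry": 0, "rz": 0, "gripper": -0.2}
    - {"tx": 0.4, "ty": -4.3, "tz": 0, "rx": 0, "ry": 0, "rz": 0, "gripper": -0.2}
    - {"tx": 0.4, "ty": -4.3, "tz": 0, "rx": 0, "ry": 0, "rz": 0, "gripper": -0.2}
    - {"tx": 0.4, "ty": -4.3, "tz": 0, "rx": 0, "ry": 0, "rz": 0, "gripper": -0.2}
    - {"tx": 0.4, "ty": -4.3, "tz": 0, "rx": 0, "ry": 0, "rz": 0, "gripper": -0.2}
    - {"tx": 0.4, "ty": -4.3, "tz": 0, "rx": 0, "ry": 0, "rz": 0, "gripper": -0.2}

```text
clock: 10.85
eef_pos: [417.0, -206.3, 166.3]
tcp_rot: [3.14, -0.002, 3.121]
contact_force: [0.2, 0.2, 0.3]
opening: 0.402
```

Emit:
move_arm:
  increments:
    - {"tx": 0.4, "ty": -4.3, "tz": 0, "rx": 0, "ry": 0, "rz": 0, "gripper": -0.2}
    - {"tx": 0.4, "ty": -4.3, "tz": 0, "rx": 0, "ry": 0, "rz": 0, "gripper": -0.2}
    - {"tx": 0.4, "ty": -4.3, "tz": 0, "rx": 0, "ry": 0, "rz": 0, "gripper": -0.2}
    - {"tx": 0.4, "ty": -4.3, "tz": 0, "rx": 0, "ry": 0, "rz": 0, "gripper": -0.2}
    - {"tx": 0, "ty": 0, "tz": 0, "rx": 0, "ry": 0, "rz": 8, "gripper": -0.2}
    - {"tx": 0, "ty": 0, "tz": 0, "rx": 0, "ry": 0, "rz": 8, "gripper": -0.2}
    - {"tx": 0, "ty": 0, "tz": 0, "rx": 0, "ry": 0, "rz": 8, "gripper": -0.2}
    - {"tx": 0, "ty": 0, "tz": 0, "rx": 0, "ry": 0, "rz": 7.8, "gripper": -0.2}
    - {"tx": 0, "ty": 0, "tz": 0, "rx": 0, "ry": 0, "rz": 0, "gripper": -0.2}

```text
clock: 11.75
eef_pos: [398.2, -376.0, 166.0]
tcp_rot: [3.141, -0.003, 2.564]
contact_force: [0.1, -0.5, -0.1]
opening: 0.4
```

```bash
python3 -c "
from h import *
go(406.3,-358.1,80,np.pi-.575)
c=cam('wrist');im,d=r.grab_frame('wrist');save('w6',im)
for o in r.cut_out('knife','wrist')[:1]: print(o['confidence'],axis(o['mask'],c,12))"
```

```text
t 11.75 pos [ 398.2 -376.   166. ] yaw 2.564 -> shift [0.27 1.94 8.6 ] rz -0.14 len 8.8
0.77 (array([ 405.8699818, -359.0859482]), np.float64(-0.579261623054484), np.float64(197.16893514069636), np.float64(18.792708478334898))
```

Emit:
move_arm:
  increments:
    - {"tx": 0.3, "ty": 1.9, "tz": 4, "rx": 0, "ry": 0, "rz": 0, "gripper": -0.2}
    - {"tx": 0, "ty": 0, "tz": 4, "rx": 0, "ry": 0, "rz": 0, "gripper": -0.2}
    - {"tx": 0, "ty": 0, "tz": 4, "rx": 0, "ry": 0, "rz": 0, "gripper": -0.2}
    - {"tx": 0, "ty": 0, "tz": 2.3, "rx": 0, "ry": 0, "rz": 0, "gripper": -0.2}
    - {"tx": 0, "ty": 0, "tz": 1.3, "rx": 0, "ry": 0, "rz": 0, "gripper": -0.3}
    - {"tx": 0, "ty": 0, "tz": 0, "rx": 0, "ry": 0, "rz": 0, "gripper": -0.3}

```text
clock: 12.45
eef_pos: [406.0, -358.3, 10.2]
tcp_rot: [3.141, -0.003, 2.568]
contact_force: [0.1, -0.1, 0.1]
opening: 0.348
```

```bash
python3 -c "
from h import *
go(406,-358.8,9.5,np.pi-.577)"
```

```text
t 12.45 pos [ 406.  -358.3   10.2] yaw 2.568 -> shift [-0.03 -0.04  0.07] rz 0.21 len 0.1
```

Emit:
move_arm:
  increments:
    - {"tx": 0, "ty": 0, "tz": 0.05, "rx": 0, "ry": 0, "rz": 0, "gripper": -1}
    - {"tx": 0, "ty": 0, "tz": 0, "rx": 0, "ry": 0, "rz": 0, "gripper": -1}
    - {"tx": 0, "ty": 0, "tz": 0, "rx": 0, "ry": 0, "rz": 0, "gripper": -1}
    - {"tx": 0, "ty": 0, "tz": 0, "rx": 0, "ry": 0, "rz": 0, "gripper": -1}
    - {"tx": 0, "ty": 0, "tz": 0, "rx": 0, "ry": 0, "rz": 0, "gripper": -1}
    - {"tx": 0, "ty": 0, "tz": -2, "rx": 0, "ry": 0, "rz": 0, "gripper": -1}
    - {"tx": 0, "ty": 0, "tz": -4, "rx": 0, "ry": 0, "rz": 0, "gripper": -1}
    - {"tx": 0, "ty": 0, "tz": -4, "rx": 0, "ry": 0, "rz": 0, "gripper": -1}
    - {"tx": 1.6, "ty": 3.9, "tz": -2, "rx": 0, "ry": 0, "rz": 0, "gripper": -1}
    - {"tx": 1.6, "ty": 3.9, "tz": 0, "rx": 0, "ry": 0, "rz": 0, "gripper": -1}
    - {"tx": 1.6, "ty": 3.9, "tz": 0, "rx": 0, "ry": 0, "rz": 0, "gripper": -1}
    - {"tx": 1.6, "ty": 3.9, "tz": 0, "rx": 0, "ry": 0, "rz": 0, "gripper": -1}

```text
clock: 13.65
eef_pos: [438.2, -192.1, 131.8]
tcp_rot: [3.141, 0.001, 2.566]
contact_force: [1.1, -0.1, -1.4]
opening: 0.147
```

Emit:
move_arm:
  increments:
    - {"tx": 1.6, "ty": 3.9, "tz": 0, "rx": 0, "ry": 0, "rz": 0, "gripper": -1}
    - {"tx": 1.6, "ty": 3.9, "tz": 0, "rx": 0, "ry": 0, "rz": 0, "gripper": -1}
    - {"tx": 1.6, "ty": 3.9, "tz": 0, "rx": 0, "ry": 0, "rz": 0, "gripper": -1}
    - {"tx": 1.6, "ty": 3.9, "tz": 0, "rx": 0, "ry": 0, "rz": 0, "gripper": -1}
    - {"tx": 1.6, "ty": 3.9, "tz": 0, "rx": 0, "ry": 0, "rz": 0, "gripper": -1}
    - {"tx": 1.6, "ty": 3.9, "tz": 0, "rx": 0, "ry": 0, "rz": 0, "gripper": -1}
    - {"tx": 0, "ty": 0, "tz": 0, "rx": 0, "ry": 0, "rz": -8, "gripper": -1}
    - {"tx": 0, "ty": 0, "tz": 0, "rx": 0, "ry": 0, "rz": -8, "gripper": -1}
    - {"tx": 0, "ty": 0, "tz": 0, "rx": 0, "ry": 0, "rz": -8, "gripper": -1}
    - {"tx": 0, "ty": 0, "tz": 0, "rx": 0, "ry": 0, "rz": -7.9, "gripper": -1}
    - {"tx": 0, "ty": 0, "tz": 0, "rx": 0, "ry": 0, "rz": 0, "gripper": -1}

```text
clock: 14.75
eef_pos: [484.8, 55.2, 131.4]
tcp_rot: [3.142, 0.0, 3.125]
contact_force: [0.0, -0.1, -0.8]
opening: 0.147
```

```bash
python3 -c "
from h import *
go(482.9,48,8.5,np.pi-.018);print(r.sense()['opening'])"; python3 look.py w7 knife
```

```text
t 14.75 pos [484.8  55.2 131.4] yaw 3.125 -> shift [ 0.18 -0.72 12.29] rz 0.1 len 12.3
0.14672233659442005
14.75 [484.76684597  55.19812141 131.38555832] [3.14159011e+00 8.16329452e-05 3.12530286e+00] 0.14672233659442005
knife 0.83 (array([514.4065793 ,  55.46962245]), np.float64(-0.013559748349582307), np.float64(299.624084682049), np.float64(34.810726509842794)) z [128.4 132.1 133.2] [288.8, 22.5, 347.7, 450.2]
```

View pics/w7.png

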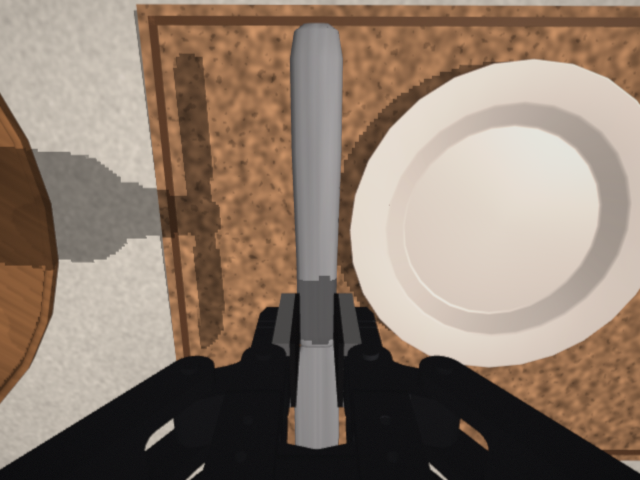

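The knife is held straight with its handle end at (317,25). I'll place it.

Emit:
move_arm:
  increments:
    - {"tx": 0.2, "ty": -0.7, "tz": 3, "rx": 0, "ry": 0, "rz": 0, "gripper": -1}
    - {"tx": 0, "ty": 0, "tz": 4, "rx": 0, "ry": 0, "rz": 0, "gripper": -1}
    - {"tx": 0, "ty": 0, "tz": 3, "rx": 0, "ry": 0, "rz": 0, "gripper": -1}
    - {"tx": 0, "ty": 0, "tz": 1.2, "rx": 0, "ry": 0, "rz": 0, "gripper": -1}
    - {"tx": 0, "ty": 0, "tz": 0.6, "rx": 0, "ry": 0, "rz": 0, "gripper": -1}
    - {"tx": 0, "ty": 0, "tz": 0.3, "rx": 0, "ry": 0, "rz": 0, "gripper": -1}
    - {"tx": 0, "ty": 0, "tz": 0.1, "rx": 0, "ry": 0, "rz": 0, "gripper": -1}
    - {"tx": 0, "ty": 0, "tz": 0, "rx": 0, "ry": 0, "rz": 0, "gripper": -1}

```text
clock: 15.65
eef_pos: [483.5, 48.3, 10.2]
tcp_rot: [3.141, 0.002, 3.123]
contact_force: [0.5, -0.1, -0.4]
opening: 0.147
```

Emit:
move_arm:
  increments:
    - {"tx": 0.05, "ty": 0, "tz": 0.2, "rx": 0, "ry": 0, "rz": 0, "gripper": -1}
    - {"tx": 0, "ty": 0, "tz": 0, "rx": 0, "ry": 0, "rz": 0, "gripper": -1}
    - {"tx": 0, "ty": 0, "tz": 0, "rx": 0, "ry": 0, "rz": 0, "gripper": -0.5}
    - {"tx": 0, "ty": 0, "tz": 0, "rx": 0, "ry": 0, "rz": 0, "gripper": -0.5}
    - {"tx": 0, "ty": 0, "tz": 0, "rx": 0, "ry": 0, "rz": 0, "gripper": -0.5}
    - {"tx": 0, "ty": 0, "tz": 0, "rx": 0, "ry": 0, "rz": 0, "gripper": -0.5}
    - {"tx": 0, "ty": 0, "tz": -2, "rx": 0, "ry": 0, "rz": 0, "gripper": -0.5}
    - {"tx": 0, "ty": 0, "tz": -4, "rx": 0, "ry": 0, "rz": 0, "gripper": -0.5}
    - {"tx": 0, "ty": 0, "tz": -5, "rx": 0, "ry": 0, "rz": 0, "gripper": -0.3}
    - {"tx": 0, "ty": 0, "tz": -5, "rx": 0, "ry": 0, "rz": 0, "gripper": -0.2}
    - {"tx": 0, "ty": 0, "tz": 0, "rx": 0, "ry": 0, "rz": 0, "gripper": -0.2}

```text
clock: 16.75
eef_pos: [486.1, 48.5, 173.4]
tcp_rot: [3.14, 0.01, 3.123]
contact_force: [0.5, 0.4, -0.9]
opening: 0.4
```

```bash
python3 - <<'E'
from matf import *
go(501,-222,165,np.pi-.7025)
c=cam('wrist');im,d=r.grab_frame('wrist');save('w8',im)
for o in r.cut_out('knife','wrist')[:1]:
    a=axis(o['mask'],c,10);print(o['confidence'],a,mat(*a[:2]))
E
```

```text
t 16.75 pos [486.1  48.5 173.4] yaw 3.123 -> shift [ -1.98 -27.02   0.83] rz 39.18 len 27.1
0.82 (array([482.50371993,  48.77021133]), np.float64(-0.023495676717647778), np.float64(197.95736254340946), np.float64(19.081575850856723)) (np.float64(-35.41374690669105), np.float64(-129.27682930083765), np.float64(-0.33206781534345176))
```

The knife is at mat (−35.4, −129.3), 0.3° off. Next, the spoon.

Emit:
move_arm:
  increments:
    - {"tx": -0.3, "ty": -3.9, "tz": 0, "rx": 0, "ry": 0, "rz": 0, "gripper": -0.2}
    - {"tx": -0.3, "ty": -3.9, "tz": 0, "rx": 0, "ry": 0, "rz": 0, "gripper": -0.2}
    - {"tx": -0.3, "ty": -3.9, "tz": 0, "rx": 0, "ry": 0, "rz": 0, "gripper": -0.2}
    - {"tx": -0.3, "ty": -3.9, "tz": 0, "rx": 0, "ry": 0, "rz": 0, "gripper": -0.2}
    - {"tx": -0.3, "ty": -3.9, "tz": 0, "rx": 0, "ry": 0, "rz": 0, "gripper": -0.2}
    - {"tx": -0.2, "ty": -3.8, "tz": 0, "rx": 0, "ry": 0, "rz": 0, "gripper": -0.2}
    - {"tx": -0.2, "ty": -3.7, "tz": 0, "rx": 0, "ry": 0, "rz": 0, "gripper": -0.2}
    - {"tx": 0, "ty": 0, "tz": 0, "rx": 0, "ry": 0, "rz": 8, "gripper": -0.2}
    - {"tx": 0, "ty": 0, "tz": 2, "rx": 0, "ry": 0, "rz": 8, "gripper": -0.2}
    - {"tx": 0, "ty": 0, "tz": 2, "rx": 0, "ry": 0, "rz": 8, "gripper": -0.2}
    - {"tx": 0, "ty": 0, "tz": 2, "rx": 0, "ry": 0, "rz": 8, "gripper": -0.2}
    - {"tx": 0, "ty": 0, "tz": 1, "rx": 0, "ry": 0, "rz": 7.2, "gripper": -0.2}

```text
clock: 18.05
eef_pos: [493.8, -221.1, 93.4]
tcp_rot: [-3.14, -0.006, 2.433]
contact_force: [0.5, 1.3, 0.2]
opening: 0.399
```

Emit:
move_arm:
  increments:
    - {"tx": 0, "ty": 0, "tz": 0, "rx": 0, "ry": 0, "rz": 0, "gripper": -0.2}
    - {"tx": 0, "ty": 0, "tz": 0, "rx": 0, "ry": 0, "rz": 0, "gripper": -0.2}

```text
clock: 18.25
eef_pos: [495.4, -221.7, 96.1]
tcp_rot: [-3.141, -0.003, 2.443]
contact_force: [0.2, 0.2, -1.0]
opening: 0.406
```

```bash
python3 -c "
from h import *
c=cam('wrist');im,d=r.grab_frame('wrist');save('w9',im)
for o in r.cut_out('spoon','wrist')[:1]:
  a=axis(o['mask'],c,12); print(o['confidence'],a)
go(501,-222,9,np.pi-.7025)
go(*a[0],9,np.pi+a[1])"
```

```text
0.89 (array([ 501.02230547, -221.47285627]), np.float64(-0.7029681077120319), np.float64(139.90523829270322), np.float64(29.160899051905194))
t 18.35 pos [ 496.2 -222.1   97.3] yaw 2.442 -> shift [-0.36  0.31  8.83] rz 0.15 len 8.8
t 18.35 pos [ 496.2 -222.1   97.3] yaw 2.442 -> shift [-0.33  0.36  8.83] rz 0.18 len 8.8
```

Emit:
move_arm:
  increments:
    - {"tx": -0.3, "ty": 0.3, "tz": 3, "rx": 0, "ry": 0, "rz": 0.1, "gripper": -0.2}
    - {"tx": 0, "ty": 0, "tz": 3, "rx": 0, "ry": 0, "rz": 0, "gripper": -0.3}
    - {"tx": 0, "ty": 0, "tz": 1.5, "rx": 0, "ry": 0, "rz": 0, "gripper": -0.3}
    - {"tx": 0, "ty": 0, "tz": 0, "rx": 0, "ry": 0, "rz": 0, "gripper": -0.3}
    - {"tx": 0, "ty": 0, "tz": 0, "rx": 0, "ry": 0, "rz": 0, "gripper": -0.3}

```text
clock: 18.85
eef_pos: [500.8, -221.9, 22.9]
tcp_rot: [3.142, 0.0, 2.438]
contact_force: [-0.4, -1.0, -0.5]
opening: 0.356
```

```bash
python3 -c "
from h import *
go(501,-221.8,9.5,np.pi-.703)"
```

```text
t 18.85 pos [ 500.8 -221.9   22.9] yaw 2.438 -> shift [-0.01  0.02  1.34] rz -0.05 len 1.3
```

Emit:
move_arm:
  increments:
    - {"tx": 0, "ty": 0, "tz": 1.3, "rx": 0, "ry": 0, "rz": 0, "gripper": -0.3}
    - {"tx": 0, "ty": 0, "tz": 0, "rx": 0, "ry": 0, "rz": 0, "gripper": -0.3}
    - {"tx": 0, "ty": 0, "tz": 0, "rx": 0, "ry": 0, "rz": 0, "gripper": -1}
    - {"tx": 0, "ty": 0, "tz": 0, "rx": 0, "ry": 0, "rz": 0, "gripper": -1}
    - {"tx": 0, "ty": 0, "tz": 0, "rx": 0, "ry": 0, "rz": 0, "gripper": -1}
    - {"tx": 0, "ty": 0, "tz": 0, "rx": 0, "ry": 0, "rz": 0, "gripper": -1}
    - {"tx": 0, "ty": 0, "tz": 0, "rx": 0, "ry": 0, "rz": 0, "gripper": -1}

```text
clock: 19.55
eef_pos: [500.7, -221.9, 9.7]
tcp_rot: [3.141, 0.001, 2.437]
contact_force: [-0.6, 0.1, 4.9]
opening: 0.084
```

Emit:
move_arm:
  increments:
    - {"tx": 0, "ty": 0, "tz": -2, "rx": 0, "ry": 0, "rz": 0, "gripper": -1}
    - {"tx": 0, "ty": 0, "tz": -4, "rx": 0, "ry": 0, "rz": 0, "gripper": -1}
    - {"tx": 0, "ty": 0, "tz": -4, "rx": 0, "ry": 0, "rz": 0, "gripper": -1}
    - {"tx": 3, "ty": 2.3, "tz": 0, "rx": 0, "ry": 0, "rz": 0, "gripper": -1}
    - {"tx": 3, "ty": 2.3, "tz": 0, "rx": 0, "ry": 0, "rz": 0, "gripper": -1}
    - {"tx": 3, "ty": 2.3, "tz": 0, "rx": 0, "ry": 0, "rz": 0, "gripper": -1}
    - {"tx": 3, "ty": 2.4, "tz": 0, "rx": 0, "ry": 0, "rz": 0, "gripper": -1}
    - {"tx": 3, "ty": 2.4, "tz": 0, "rx": 0, "ry": 0, "rz": 0, "gripper": -1}
    - {"tx": 3, "ty": 2.4, "tz": 0, "rx": 0, "ry": 0, "rz": 0, "gripper": -1}

```text
clock: 20.45
eef_pos: [454.1, 3.6, 109.3]
tcp_rot: [3.141, 0.0, 2.437]
contact_force: [0.7, -0.5, -0.7]
opening: 0.084
```

Emit:
move_arm:
  increments:
    - {"tx": 0, "ty": 0, "tz": 0, "rx": 0, "ry": 0, "rz": -8, "gripper": -1}
    - {"tx": 0, "ty": 0, "tz": 0, "rx": 0, "ry": 0, "rz": -8, "gripper": -1}
    - {"tx": 0, "ty": 0, "tz": 0, "rx": 0, "ry": 0, "rz": -8, "gripper": -1}
    - {"tx": 0, "ty": 0, "tz": 0, "rx": 0, "ry": 0, "rz": -8, "gripper": -1}
    - {"tx": 0, "ty": 0, "tz": 0, "rx": 0, "ry": 0, "rz": -7.3, "gripper": -1}
    - {"tx": 0, "ty": 0, "tz": 0, "rx": 0, "ry": 0, "rz": 0, "gripper": -1}
    - {"tx": 0, "ty": 0, "tz": 0, "rx": 0, "ry": 0, "rz": 0, "gripper": -1}

```text
clock: 21.15
eef_pos: [454.5, 2.2, 109.2]
tcp_rot: [-3.142, -0.0, 3.119]
contact_force: [-0.3, -0.7, -0.4]
opening: 0.087
```

```bash
python3 -c "
from h import *
go(452.1,3.6,8.3,np.pi-.018);print(r.sense()['opening'])"; python3 look.py w10 spoon
```

```text
t 21.15 pos [454.5   2.2 109.2] yaw 3.119 -> shift [ 0.25  0.13 10.09] rz -0.25 len 10.1
0.08711167894117225
21.15 [454.5349295    2.22956597 109.24572432] [-3.14158606e+00 -6.75716539e-05  3.11926058e+00] 0.08711167894117225
spoon 0.82 (array([500.90000439,   1.97382258]), np.float64(-0.020906661341495755), np.float64(222.7516749002387), np.float64(28.387049479191788)) z [108.2 111.1 112.4] [294.7, 125.0, 337.9, 444.3]
```

View pics/w10.png

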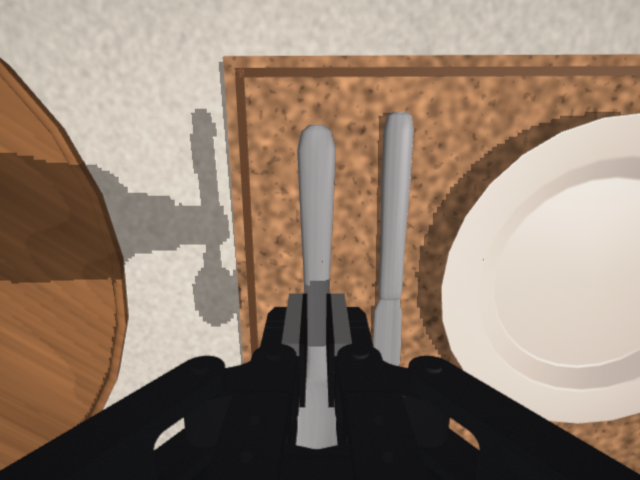

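The spoon is held level, with the knife lying beside it at (395,200). I'll place it.

Emit:
move_arm:
  increments:
    - {"tx": 0.2, "ty": 0.1, "tz": 3, "rx": 0, "ry": 0, "rz": -0.2, "gripper": -1}
    - {"tx": 0, "ty": 0, "tz": 3, "rx": 0, "ry": 0, "rz": 0, "gripper": -1}
    - {"tx": 0, "ty": 0, "tz": 2, "rx": 0, "ry": 0, "rz": 0, "gripper": -1}
    - {"tx": 0, "ty": 0, "tz": 1.2, "rx": 0, "ry": 0, "rz": 0, "gripper": -1}
    - {"tx": 0, "ty": 0, "tz": 0.6, "rx": 0, "ry": 0, "rz": 0, "gripper": -1}
    - {"tx": 0, "ty": 0, "tz": 0.3, "rx": 0, "ry": 0, "rz": 0, "gripper": -1}
    - {"tx": 0, "ty": 0, "tz": 0, "rx": 0, "ry": 0, "rz": 0, "gripper": -1}
    - {"tx": 0, "ty": 0, "tz": 0, "rx": 0, "ry": 0, "rz": 0, "gripper": -1}

```text
clock: 22.05
eef_pos: [453.2, 3.3, 8.9]
tcp_rot: [3.142, 0.001, 3.126]
contact_force: [1.0, 0.3, -0.3]
opening: 0.076
```

Emit:
move_arm:
  increments:
    - {"tx": 0.1, "ty": 0, "tz": 0.1, "rx": 0, "ry": 0, "rz": 0, "gripper": -1}
    - {"tx": 0, "ty": 0, "tz": 0, "rx": 0, "ry": 0, "rz": 0, "gripper": -1}
    - {"tx": 0, "ty": 0, "tz": 0, "rx": 0, "ry": 0, "rz": 0, "gripper": -0.6}
    - {"tx": 0, "ty": 0, "tz": 0, "rx": 0, "ry": 0, "rz": 0, "gripper": -0.6}
    - {"tx": 0, "ty": 0, "tz": 0, "rx": 0, "ry": 0, "rz": 0, "gripper": -0.6}
    - {"tx": 0, "ty": 0, "tz": 0, "rx": 0, "ry": 0, "rz": 0, "gripper": -0.6}
    - {"tx": 0, "ty": 0, "tz": -2, "rx": 0, "ry": 0, "rz": 0, "gripper": -0.6}
    - {"tx": 0, "ty": 0, "tz": -4, "rx": 0, "ry": 0, "rz": 0, "gripper": -0.6}
    - {"tx": 0, "ty": 0, "tz": -5, "rx": 0, "ry": 0, "rz": 0, "gripper": 0}
    - {"tx": 0, "ty": 0, "tz": -5, "rx": 0, "ry": 0, "rz": 0, "gripper": 1}
    - {"tx": 0, "ty": 0, "tz": -2, "rx": 0, "ry": 0, "rz": 0, "gripper": 1}
    - {"tx": 0, "ty": 0, "tz": 0, "rx": 0, "ry": 0, "rz": 0, "gripper": 1}

```text
clock: 23.25
eef_pos: [453.7, 3.3, 190.6]
tcp_rot: [3.141, 0.007, 3.126]
contact_force: [-0.2, 0.7, -1.1]
opening: 0.87
```

```bash
python3 - <<'E'
from matf import *
c=cam('wrist');im,d=r.grab_frame('wrist');save('w11',im)
for q in('spoon','knife'):
  for o in r.cut_out(q,'wrist')[:1]:
    a=axis(o['mask'],c,10);print(q,o['confidence'],a,mat(*a[:2]))
# tumbler and egg cup from top camera: rim points
c=cam('top');im,d=r.grab_frame('top');P=cloud(d,c)
for q,zt,z0 in [('tumbler',91,6),('eggcup',69,6)]:
  for o in r.cut_out(q,'top')[:5]:
    m=o['mask'];col=np.median(im[m],0)
    L=P[m];L=L[(L[:,2]>zt-4)&(L[:,2]<zt+5)][:,:2].astype(np.float32)
    if len(L)>5: print(q,col,len(L),cv2.minEnclosingCircle(L))
    W,R,B=rect(m,c,zt); print('   contour at top z: x max side',W[:,0].max(),W[:,1].min(),W[:,1].max())
go(540,-320,200,np.pi-.7)
E
```

```text
spoon 0.79 (array([452.30754495,   4.09348148]), np.float64(-0.015333695274749926), np.float64(139.67484200265545), np.float64(28.86263928493951)) (np.float64(-64.81445510910979), np.float64(-174.48100533616483), np.float64(0.13557927379869314))
knife 0.71 (array([482.63388405,  48.44609278]), np.float64(-0.023493451074478786), np.float64(197.66792303275056), np.float64(19.96983597742679)) (np.float64(-35.277866582955866), np.float64(-129.59859329868962), np.float64(-0.3319402953831664))
tumbler [114.5 101.   87.5] 123 ((602.0044555664062, -328.4873352050781), 29.894447326660156)
   contour at top z: x max side 630.0909 -357.2404 -292.90707
eggcup [149.  70.   0.] 9 ((751.746337890625, -372.62353515625), 23.84787940979004)
   contour at top z: x max side 773.73236 -396.3624 -341.9051
eggcup [ 13.  54. 120.] 13 ((533.1201171875, -559.3668212890625), 23.395038604736328)
   contour at top z: x max side 553.2486 -583.20026 -519.8552
eggcup [154.  74.   0.] 7 ((628.8829345703125, -537.6714477539062), 23.43744468688965)
   contour at top z: x max side 653.88055 -561.295 -496.49823
eggcup [151. 141. 133.] 99 ((537.1272583007812, -411.4519348144531), 24.71490478515625)
   contour at top z: x max side 561.464 -435.12228 -378.35434
eggcup [153.  73.   0.] 11 ((345.00054931640625, -569.66259765625), 24.276649475097656)
   contour at top z: x max side 368.75464 -592.9372 -527.6907
t 23.55 pos [450.6   3.3 185.8] yaw 3.127 -> shift [ -9.42 -32.19  -1.45] rz 39.24 len 33.6
```

The spoon is at mat (−64.8, −174.5) and the knife is undisturbed. The egg cup is at (537,−411.5) and the tumbler at (602,−328.5). I'll take the egg cup first.

Emit:
move_arm:
  increments:
    - {"tx": -0.9, "ty": -4.1, "tz": 0, "rx": 0, "ry": 0, "rz": 0, "gripper": 1}
    - {"tx": -0.9, "ty": -4.1, "tz": 0, "rx": 0, "ry": 0, "rz": 0, "gripper": 1}
    - {"tx": -0.9, "ty": -4.1, "tz": 0, "rx": 0, "ry": 0, "rz": 0, "gripper": 1}
    - {"tx": -0.9, "ty": -4.1, "tz": 0, "rx": 0, "ry": 0, "rz": 0, "gripper": 1}
    - {"tx": -0.9, "ty": -4.1, "tz": 0, "rx": 0, "ry": 0, "rz": 0, "gripper": 1}
    - {"tx": -0.9, "ty": -4.1, "tz": 0, "rx": 0, "ry": 0, "rz": 0, "gripper": 1}
    - {"tx": -0.9, "ty": -4.1, "tz": 0, "rx": 0, "ry": 0, "rz": 0, "gripper": 1}
    - {"tx": -0.9, "ty": -4.1, "tz": 0, "rx": 0, "ry": 0, "rz": 0, "gripper": 1}
    - {"tx": -0.9, "ty": -4.1, "tz": 0, "rx": 0, "ry": 0, "rz": 0, "gripper": 1}
    - {"tx": -0.9, "ty": -4.1, "tz": 0, "rx": 0, "ry": 0, "rz": 0, "gripper": 1}
    - {"tx": 0, "ty": 0, "tz": 0, "rx": 0, "ry": 0, "rz": 0, "gripper": 1}
    - {"tx": 0, "ty": 0, "tz": 0, "rx": 0, "ry": 0, "rz": 0, "gripper": 1}

```text
clock: 24.75
eef_pos: [534.6, -408.2, 185.3]
tcp_rot: [3.14, -0.002, 3.125]
contact_force: [-0.2, 0.4, 0.2]
opening: 1.001
```

```bash
python3 - <<'E'
from h import *
c=cam('wrist');im,d=r.grab_frame('wrist');save('w12',im);P=cloud(d,c)
for q,zt in [('tumbler',91),('eggcup',69)]:
  for o in r.cut_out(q,'wrist')[:3]:
    m=o['mask'];L=P[m];L=L[(L[:,2]>zt-4)&(L[:,2]<zt+5)][:,:2].astype(np.float32)
    if len(L)>5: print(q,np.median(im[m],0),len(L),cv2.minEnclosingCircle(L),o['bbox'])
go(537,-411.5,37,r.sense()['tcp_rot'][2])
print(r.sense()['qpos'])
E
```

```text
tumbler [143. 139. 129.] 1094 ((604.5213623046875, -330.580810546875), 30.36163330078125) [381.4, 257.9, 485.1, 381.2]
eggcup [198. 184. 173.] 1212 ((539.3236694335938, -414.1553955078125), 25.08169937133789) [268.3, 185.7, 347.0, 272.2]
t 24.9 pos [ 535.  -406.6  186.5] yaw 3.127 -> shift [-0.23 -0.5  14.95] rz -0.0 len 15.0
[-6.52238835e-01  4.67069037e-01  1.56418851e+00  2.10576165e-04
  1.11220102e+00 -2.20876132e+00]
```

View pics/w12.png

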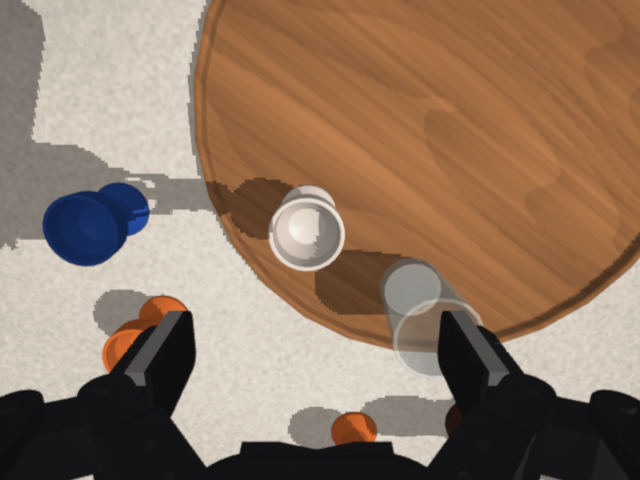

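The wrist view shows the white egg cup at (307,232), clear of the finger path; the tumbler is at (435,330). I'll descend.

Emit:
move_arm:
  increments:
    - {"tx": -0.35, "ty": -0.65, "tz": 3, "rx": 0, "ry": 0, "rz": 0, "gripper": 1}
    - {"tx": 0, "ty": 0, "tz": 3, "rx": 0, "ry": 0, "rz": 0, "gripper": 1}
    - {"tx": 0, "ty": 0, "tz": 2, "rx": 0, "ry": 0, "rz": 0, "gripper": 1}
    - {"tx": 0, "ty": 0, "tz": 0, "rx": 0, "ry": 0, "rz": 0, "gripper": 1}
    - {"tx": 0, "ty": 0, "tz": 0, "rx": 0, "ry": 0, "rz": 0, "gripper": 1}

```text
clock: 25.4
eef_pos: [539.0, -413.7, 107.7]
tcp_rot: [3.141, -0.0, 3.127]
contact_force: [0.7, -0.8, -0.0]
opening: 0.998
```

```bash
python3 - <<'E'
from h import *
go(538.5,-413,37,r.sense()['tcp_rot'][2])
E
```

```text
t 25.4 pos [ 539.  -413.7  107.7] yaw 3.127 -> shift [0.05 0.07 7.07] rz -0.0 len 7.1
```

Emit:
move_arm:
  increments:
    - {"tx": 0, "ty": 0.05, "tz": 3, "rx": 0, "ry": 0, "rz": 0, "gripper": 1}
    - {"tx": 0, "ty": 0, "tz": 3, "rx": 0, "ry": 0, "rz": 0, "gripper": 1}
    - {"tx": 0, "ty": 0, "tz": 1, "rx": 0, "ry": 0, "rz": 0, "gripper": 1}
    - {"tx": 0, "ty": 0, "tz": 0, "rx": 0, "ry": 0, "rz": 0, "gripper": 1}
    - {"tx": 0, "ty": 0, "tz": 0, "rx": 0, "ry": 0, "rz": 0, "gripper": 0}
    - {"tx": 0, "ty": 0, "tz": 0, "rx": 0, "ry": 0, "rz": 0, "gripper": 0}
    - {"tx": 0, "ty": 0, "tz": 0, "rx": 0, "ry": 0, "rz": 0, "gripper": -0.5}
    - {"tx": 0, "ty": 0, "tz": 0, "rx": 0, "ry": 0, "rz": 0, "gripper": -0.5}
    - {"tx": 0, "ty": 0, "tz": 0, "rx": 0, "ry": 0, "rz": 0, "gripper": -0.5}
    - {"tx": 0, "ty": 0, "tz": 0, "rx": 0, "ry": 0, "rz": 0, "gripper": -0.5}
  squeeze: 30

```text
clock: 26.4
eef_pos: [539.8, -414.8, 39.3]
tcp_rot: [-3.14, 0.002, 3.127]
contact_force: [-0.9, -0.2, 5.7]
opening: 0.57
```

Emit:
move_arm:
  increments:
    - {"tx": 0, "ty": 0, "tz": 0, "rx": 0, "ry": 0, "rz": 0, "gripper": -0.5}
    - {"tx": 0, "ty": 0, "tz": -1, "rx": 0, "ry": 0, "rz": 0, "gripper": -0.5}
    - {"tx": 0, "ty": 0, "tz": -3, "rx": 0, "ry": 0, "rz": 0, "gripper": -0.5}
    - {"tx": 0, "ty": 0, "tz": -4, "rx": 0, "ry": 0, "rz": 0, "gripper": -0.5}
    - {"tx": 0, "ty": 0, "tz": -4, "rx": 0, "ry": 0, "rz": 0, "gripper": -0.5}
    - {"tx": 0.2, "ty": 2, "tz": 0, "rx": 0, "ry": 0, "rz": 0, "gripper": -0.5}
    - {"tx": 0.4, "ty": 4, "tz": 0, "rx": 0, "ry": 0, "rz": 0, "gripper": -0.5}
    - {"tx": 0.4, "ty": 4, "tz": 0, "rx": 0, "ry": 0, "rz": 0, "gripper": -0.5}
    - {"tx": 0.4, "ty": 4, "tz": 0, "rx": 0, "ry": 0, "rz": 0, "gripper": -0.5}
    - {"tx": 0.4, "ty": 4, "tz": 0, "rx": 0, "ry": 0, "rz": 0, "gripper": -0.5}
    - {"tx": 0.4, "ty": 4, "tz": 0, "rx": 0, "ry": 0, "rz": 0, "gripper": -0.5}
    - {"tx": 0.4, "ty": 4, "tz": 0, "rx": 0, "ry": 0, "rz": 0, "gripper": -0.5}

```text
clock: 27.6
eef_pos: [516.6, -152.3, 158.4]
tcp_rot: [-3.141, 0.001, 3.126]
contact_force: [0.2, -0.5, -0.8]
opening: 0.567
```

Emit:
move_arm:
  increments:
    - {"tx": 0.4, "ty": 4, "tz": 0, "rx": 0, "ry": 0, "rz": 0, "gripper": -0.5}
    - {"tx": 0.4, "ty": 4, "tz": 0, "rx": 0, "ry": 0, "rz": 0, "gripper": -0.5}
    - {"tx": 0.4, "ty": 4, "tz": 0, "rx": 0, "ry": 0, "rz": 0, "gripper": -0.5}
    - {"tx": 0.4, "ty": 4, "tz": 0, "rx": 0, "ry": 0, "rz": 0, "gripper": -0.5}
    - {"tx": 0.4, "ty": 4, "tz": 0, "rx": 0, "ry": 0, "rz": 0, "gripper": -0.5}
    - {"tx": 0.4, "ty": 4, "tz": 0, "rx": 0, "ry": 0, "rz": 0, "gripper": -0.5}
    - {"tx": 0.4, "ty": 4, "tz": 0, "rx": 0, "ry": 0, "rz": 0, "gripper": -0.5}
    - {"tx": 0.4, "ty": 2, "tz": 0, "rx": 0, "ry": 0, "rz": 0, "gripper": -0.5}
    - {"tx": 0, "ty": 0, "tz": 0, "rx": 0, "ry": 0, "rz": 0, "gripper": -0.5}
    - {"tx": 0, "ty": 0, "tz": 0, "rx": 0, "ry": 0, "rz": 0, "gripper": -0.5}

```text
clock: 28.6
eef_pos: [489.3, 146.8, 157.9]
tcp_rot: [-3.142, 0.001, 3.128]
contact_force: [0.0, -0.0, -0.6]
opening: 0.566
```

```bash
python3 - <<'E'
from h import *
print(r.sense()['opening'])
c=cam('wrist');im,d=r.grab_frame('wrist');save('w13',im)
go(484.7,178,43.5,r.sense()['tcp_rot'][2])
p=max(r.cut_out('plate','wrist'),key=lambda o:o['confidence'])
W,_,_=rect(p['mask'],c,22);print(cv2.minEnclosingCircle(W))
c=cam('top');r.grab_frame('top');W,_,_=rect(r.cut_out('plate','top')[0]['mask'],c,22);print(cv2.minEnclosingCircle(W))
E
```

```text
0.5660091173697674
t 28.65 pos [489.4 146.3 157.8] yaw 3.127 -> shift [ 0.53  3.17 11.43] rz -0.0 len 11.9
((486.0872802734375, 176.7152557373047), 99.5418930053711)
((484.19488525390625, 176.2367401123047), 100.37905883789062)
```

View pics/w13.png

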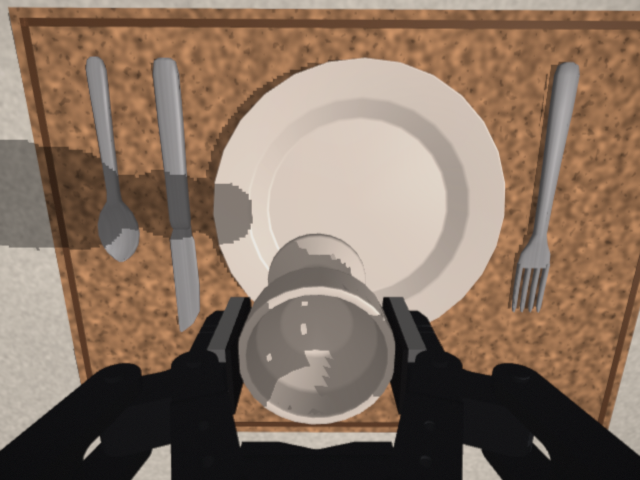

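The egg cup hangs upright and the setting is undisturbed: spoon (115,170), knife (175,190), fork (550,190). I'll lower it onto the plate.

Emit:
move_arm:
  increments:
    - {"tx": 0.45, "ty": 3.1, "tz": 0, "rx": 0, "ry": 0, "rz": 0, "gripper": -0.5}
    - {"tx": 0, "ty": 0, "tz": 3, "rx": 0, "ry": 0, "rz": 0, "gripper": -0.5}
    - {"tx": 0, "ty": 0, "tz": 3, "rx": 0, "ry": 0, "rz": 0, "gripper": -0.5}
    - {"tx": 0, "ty": 0, "tz": 2.5, "rx": 0, "ry": 0, "rz": 0, "gripper": -0.5}
    - {"tx": 0, "ty": 0, "tz": 1.2, "rx": 0, "ry": 0, "rz": 0, "gripper": -0.5}
    - {"tx": 0, "ty": 0, "tz": 0.8, "rx": 0, "ry": 0, "rz": 0, "gripper": -0.5}
    - {"tx": 0, "ty": 0, "tz": 0.4, "rx": 0, "ry": 0, "rz": 0, "gripper": -0.5}
    - {"tx": 0, "ty": 0, "tz": 0.2, "rx": 0, "ry": 0, "rz": 0, "gripper": -0.5}
    - {"tx": 0, "ty": 0, "tz": 0, "rx": 0, "ry": 0, "rz": 0, "gripper": -0.5}
    - {"tx": 0, "ty": 0, "tz": 0, "rx": 0, "ry": 0, "rz": 0, "gripper": -0.5}

```text
clock: 29.8
eef_pos: [485.8, 178.0, 47.0]
tcp_rot: [3.141, 0.001, 3.127]
contact_force: [-0.3, -0.4, -1.2]
opening: 0.566
```

Emit:
move_arm:
  increments:
    - {"tx": 0, "ty": 0, "tz": 0.2, "rx": 0, "ry": 0, "rz": 0, "gripper": -0.5}
    - {"tx": 0, "ty": 0, "tz": 0, "rx": 0, "ry": 0, "rz": 0, "gripper": -0.5}
    - {"tx": 0, "ty": 0, "tz": 0.1, "rx": 0, "ry": 0, "rz": 0, "gripper": -0.5}
    - {"tx": 0, "ty": 0, "tz": 0, "rx": 0, "ry": 0, "rz": 0, "gripper": -0.5}

```text
clock: 30.2
eef_pos: [485.3, 177.9, 43.3]
tcp_rot: [3.142, 0.0, 3.127]
contact_force: [0.6, -0.2, -0.0]
opening: 0.561
```

Emit:
move_arm:
  increments:
    - {"tx": 0, "ty": 0, "tz": 0.1, "rx": 0, "ry": 0, "rz": 0, "gripper": -0.5}
    - {"tx": 0, "ty": 0, "tz": 0, "rx": 0, "ry": 0, "rz": 0, "gripper": -0.5}

```text
clock: 30.4
eef_pos: [485.4, 177.9, 43.2]
tcp_rot: [3.142, 0.0, 3.127]
contact_force: [-3.6, -0.4, 13.2]
opening: 0.567
```

Contact at the expected height, so I'll release.

Emit:
move_arm:
  increments:
    - {"tx": 0, "ty": 0, "tz": -0.05, "rx": 0, "ry": 0, "rz": 0, "gripper": -0.5}
    - {"tx": 0, "ty": 0, "tz": 0, "rx": 0, "ry": 0, "rz": 0, "gripper": 0.4}
    - {"tx": 0, "ty": 0, "tz": 0, "rx": 0, "ry": 0, "rz": 0, "gripper": 1}
    - {"tx": 0, "ty": 0, "tz": 0, "rx": 0, "ry": 0, "rz": 0, "gripper": 1}
    - {"tx": 0, "ty": 0, "tz": 0, "rx": 0, "ry": 0, "rz": 0, "gripper": 1}
    - {"tx": 0, "ty": 0, "tz": 0, "rx": 0, "ry": 0, "rz": 0, "gripper": 1}
    - {"tx": 0, "ty": 0, "tz": -2, "rx": 0, "ry": 0, "rz": 0, "gripper": 1}
    - {"tx": 0, "ty": 0, "tz": -4, "rx": 0, "ry": 0, "rz": 0, "gripper": 1}
    - {"tx": 0, "ty": 0, "tz": -5, "rx": 0, "ry": 0, "rz": 0, "gripper": 1}
    - {"tx": 0, "ty": 0, "tz": -5, "rx": 0, "ry": 0, "rz": 0, "gripper": 1}
    - {"tx": 0, "ty": 0, "tz": 0, "rx": 0, "ry": 0, "rz": 0, "gripper": 1}
    - {"tx": 0, "ty": 0, "tz": 0, "rx": 0, "ry": 0, "rz": 0, "gripper": 1}

```text
clock: 31.6
eef_pos: [485.9, 178.0, 204.1]
tcp_rot: [3.141, 0.003, 3.127]
contact_force: [-0.1, 0.2, -0.3]
opening: 0.998
```

```bash
python3 - <<'E'
from h import *
c=cam('wrist');im,d=r.grab_frame('wrist');save('w14',im);P=cloud(d,c)
m=r.cut_out('eggcup','wrist')[0]['mask'];L=P[m];L=L[(L[:,2]>69)&(L[:,2]<78)];print(len(L),cv2.minEnclosingCircle(L[:,:2].astype(np.float32)),L[:,2].mean())
p=r.cut_out('plate','wrist')[0];W,_,_=rect(p['mask'],c,22);print(cv2.minEnclosingCircle(W))
go(603,-329.5,185,r.sense()['tcp_rot'][2]);print(r.sense()['qpos'])
E
```

```text
1098 ((484.9537353515625, 178.439208984375), 24.94779396057129) 72.12085565408974
((486.3885192871094, 176.8253631591797), 99.71055603027344)
t 31.75 pos [484.3 177.5 201.4] yaw 3.127 -> shift [-12.63 -50.51   1.66] rz -0.0 len 52.1
[ 3.48327674e-01  2.18102317e-01  1.89322712e+00 -1.45356318e-05
  1.03276644e+00 -1.20742201e+00]
```

The egg cup stands within 2 mm of the plate's centre. Next, the tumbler.

Emit:
move_arm:
  increments:
    - {"tx": -1, "ty": -4, "tz": 0, "rx": 0, "ry": 0, "rz": 0, "gripper": 1}
    - {"tx": -1, "ty": -4, "tz": 0, "rx": 0, "ry": 0, "rz": 0, "gripper": 1}
    - {"tx": -1, "ty": -4, "tz": 0, "rx": 0, "ry": 0, "rz": 0, "gripper": 1}
    - {"tx": -1, "ty": -4, "tz": 0, "rx": 0, "ry": 0, "rz": 0, "gripper": 1}
    - {"tx": -1, "ty": -4, "tz": 0, "rx": 0, "ry": 0, "rz": 0, "gripper": 1}
    - {"tx": -1, "ty": -4, "tz": 0, "rx": 0, "ry": 0, "rz": 0, "gripper": 1}
    - {"tx": -1, "ty": -4, "tz": 0, "rx": 0, "ry": 0, "rz": 0, "gripper": 1}
    - {"tx": -1, "ty": -4, "tz": 0, "rx": 0, "ry": 0, "rz": 0, "gripper": 1}
    - {"tx": -1, "ty": -4, "tz": 0, "rx": 0, "ry": 0, "rz": 0, "gripper": 1}
    - {"tx": -1, "ty": -4, "tz": 0, "rx": 0, "ry": 0, "rz": 0, "gripper": 1}
    - {"tx": -1, "ty": -4, "tz": 0, "rx": 0, "ry": 0, "rz": 0, "gripper": 1}
    - {"tx": -1, "ty": -4, "tz": 0, "rx": 0, "ry": 0, "rz": 0, "gripper": 1}

```text
clock: 32.95
eef_pos: [597.3, -305.3, 200.6]
tcp_rot: [3.14, -0.003, 3.126]
contact_force: [0.8, 0.1, -0.0]
opening: 1.002
```

Emit:
move_arm:
  increments:
    - {"tx": -0.7, "ty": -2.5, "tz": 0, "rx": 0, "ry": 0, "rz": 0, "gripper": 1}
    - {"tx": 0, "ty": 0, "tz": 0, "rx": 0, "ry": 0, "rz": 0, "gripper": 1}
    - {"tx": 0, "ty": 0, "tz": 0, "rx": 0, "ry": 0, "rz": 0, "gripper": 1}

```text
clock: 33.25
eef_pos: [603.7, -328.8, 200.6]
tcp_rot: [3.14, -0.003, 3.125]
contact_force: [-0.4, 0.7, -0.0]
opening: 1.002
```

```bash
python3 - <<'E'
from h import *
c=cam('wrist');im,d=r.grab_frame('wrist');save('w15',im);P=cloud(d,c)
for o in r.cut_out('tumbler','wrist')[:2]:
    m=o['mask'];L=P[m];L=L[(L[:,2]>86)&(L[:,2]<96)]
    if len(L)>5: print(len(L),cv2.minEnclosingCircle(L[:,:2].astype(np.float32)),L[:,2].mean())
go(603.5,-329.8,45,r.sense()['tcp_rot'][2])
E
```

```text
1571 ((604.6176147460938, -329.9361877441406), 29.940330505371094) 89.96752406978716
t 33.35 pos [ 604.  -327.8  201.5] yaw 3.127 -> shift [ 1.000e-02 -2.200e-01  1.565e+01] rz -0.0 len 15.7
```

Emit:
move_arm:
  increments:
    - {"tx": 0, "ty": -0.2, "tz": 3, "rx": 0, "ry": 0, "rz": 0, "gripper": 1}
    - {"tx": 0, "ty": 0, "tz": 4, "rx": 0, "ry": 0, "rz": 0, "gripper": 1}
    - {"tx": 0, "ty": 0, "tz": 3, "rx": 0, "ry": 0, "rz": 0, "gripper": 1}
    - {"tx": 0, "ty": 0, "tz": 0, "rx": 0, "ry": 0, "rz": 0, "gripper": 1}
    - {"tx": 0, "ty": 0, "tz": 0, "rx": 0, "ry": 0, "rz": 0, "gripper": 1}

```text
clock: 33.85
eef_pos: [604.6, -330.1, 103.1]
tcp_rot: [3.141, -0.001, 3.127]
contact_force: [0.2, -0.0, -0.7]
opening: 0.999
```

Emit:
move_arm:
  increments:
    - {"tx": 0, "ty": 0, "tz": 3, "rx": 0, "ry": 0, "rz": 0, "gripper": 1}
    - {"tx": 0, "ty": 0, "tz": 2.5, "rx": 0, "ry": 0, "rz": 0, "gripper": 1}
    - {"tx": 0, "ty": 0, "tz": 1, "rx": 0, "ry": 0, "rz": 0, "gripper": 1}
    - {"tx": 0, "ty": 0, "tz": 0, "rx": 0, "ry": 0, "rz": 0, "gripper": 1}
    - {"tx": 0, "ty": 0, "tz": 0, "rx": 0, "ry": 0, "rz": 0, "gripper": 0.2}
    - {"tx": 0, "ty": 0, "tz": 0, "rx": 0, "ry": 0, "rz": 0, "gripper": -0.3}
    - {"tx": 0, "ty": 0, "tz": 0, "rx": 0, "ry": 0, "rz": 0, "gripper": -0.3}
    - {"tx": 0, "ty": 0, "tz": 0, "rx": 0, "ry": 0, "rz": 0, "gripper": -0.3}
    - {"tx": 0, "ty": 0, "tz": 0, "rx": 0, "ry": 0, "rz": 0, "gripper": -0.3}
    - {"tx": 0, "ty": 0, "tz": 0, "rx": 0, "ry": 0, "rz": 0, "gripper": -0.3}
  squeeze: 30

```text
clock: 34.85
eef_pos: [605.9, -331.6, 40.1]
tcp_rot: [-3.14, 0.003, 3.127]
contact_force: [-0.9, 1.3, 6.2]
opening: 0.685
```

Emit:
move_arm:
  increments:
    - {"tx": 0, "ty": 0, "tz": -1, "rx": 0, "ry": 0, "rz": 0, "gripper": -0.3}
    - {"tx": 0, "ty": 0, "tz": -3, "rx": 0, "ry": 0, "rz": 0, "gripper": -0.3}
    - {"tx": 0, "ty": 0, "tz": -4, "rx": 0, "ry": 0, "rz": 0, "gripper": -0.3}
    - {"tx": 0, "ty": 2, "tz": 0, "rx": 0, "ry": 0, "rz": 0, "gripper": -0.3}
    - {"tx": -0.2, "ty": 4, "tz": 0, "rx": 0, "ry": 0, "rz": 0, "gripper": -0.3}
    - {"tx": -0.2, "ty": 4, "tz": 0, "rx": 0, "ry": 0, "rz": 0, "gripper": -0.3}
    - {"tx": -0.2, "ty": 4, "tz": 0, "rx": 0, "ry": 0, "rz": 0, "gripper": -0.3}
    - {"tx": -0.2, "ty": 4, "tz": 0, "rx": 0, "ry": 0, "rz": 0, "gripper": -0.3}
    - {"tx": -0.2, "ty": 4, "tz": 0, "rx": 0, "ry": 0, "rz": 0, "gripper": -0.3}
    - {"tx": -0.2, "ty": 4, "tz": 0, "rx": 0, "ry": 0, "rz": 0, "gripper": -0.3}
    - {"tx": -0.2, "ty": 4, "tz": 0, "rx": 0, "ry": 0, "rz": 0, "gripper": -0.3}
    - {"tx": -0.2, "ty": 4, "tz": 0, "rx": 0, "ry": 0, "rz": 0, "gripper": -0.3}

```text
clock: 36.05
eef_pos: [625.4, 10.7, 118.2]
tcp_rot: [3.142, 0.0, 3.127]
contact_force: [0.7, -0.4, -2.3]
opening: 0.683
```

Emit:
move_arm:
  increments:
    - {"tx": -0.2, "ty": 3.5, "tz": 0, "rx": 0, "ry": 0, "rz": 0, "gripper": -0.3}
    - {"tx": 0, "ty": 0, "tz": 0, "rx": 0, "ry": 0, "rz": 0, "gripper": -0.3}
    - {"tx": 0, "ty": 0, "tz": 0, "rx": 0, "ry": 0, "rz": 0, "gripper": -0.3}
    - {"tx": 0, "ty": 0, "tz": 0, "rx": 0, "ry": 0, "rz": 0, "gripper": -0.3}

```text
clock: 36.45
eef_pos: [628.0, 43.1, 117.9]
tcp_rot: [-3.141, -0.0, 3.126]
contact_force: [0.0, -0.0, -1.5]
opening: 0.68
```

```bash
python3 - <<'E'
from h import *
print(r.sense()['opening'])
c=cam('wrist');im,d=r.grab_frame('wrist');save('w16',im)
go(632.7,45.2,39,r.sense()['tcp_rot'][2])
E
```

```text
0.6801419130426978
t 36.5 pos [628.   42.7 117.9] yaw 3.126 -> shift [-0.46  0.26  7.89] rz -0.0 len 7.9
```

View pics/w16.png

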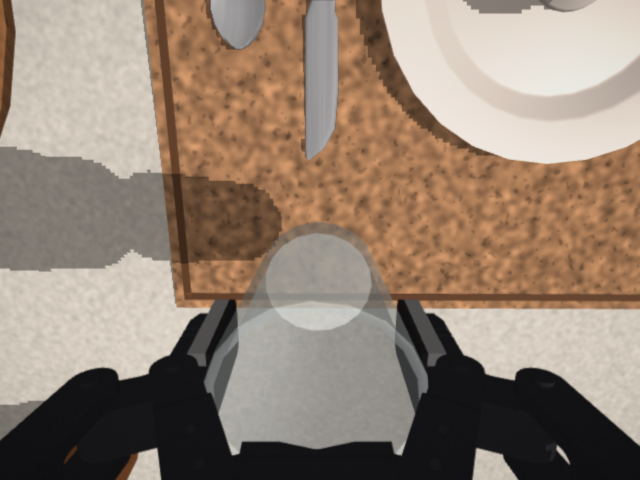

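The tumbler hangs upright beyond the knife tip (315,157). I'll lower it.

Emit:
move_arm:
  increments:
    - {"tx": -0.5, "ty": 0.25, "tz": 2, "rx": 0, "ry": 0, "rz": 0, "gripper": -0.3}
    - {"tx": 0, "ty": 0, "tz": 3, "rx": 0, "ry": 0, "rz": 0, "gripper": -0.3}
    - {"tx": 0, "ty": 0, "tz": 1.3, "rx": 0, "ry": 0, "rz": 0, "gripper": -0.3}
    - {"tx": 0, "ty": 0, "tz": 0.7, "rx": 0, "ry": 0, "rz": 0, "gripper": -0.3}
    - {"tx": 0, "ty": 0, "tz": 0.4, "rx": 0, "ry": 0, "rz": 0, "gripper": -0.3}
    - {"tx": 0, "ty": 0, "tz": 0.2, "rx": 0, "ry": 0, "rz": 0, "gripper": -0.3}
    - {"tx": 0, "ty": 0, "tz": 0, "rx": 0, "ry": 0, "rz": 0, "gripper": -0.3}
    - {"tx": 0, "ty": 0, "tz": 0, "rx": 0, "ry": 0, "rz": 0, "gripper": -0.3}

```text
clock: 37.3
eef_pos: [633.8, 46.1, 42.6]
tcp_rot: [3.141, 0.001, 3.127]
contact_force: [0.7, -0.1, -1.5]
opening: 0.684
```

Emit:
move_arm:
  increments:
    - {"tx": 0, "ty": 0, "tz": 0.2, "rx": 0, "ry": 0, "rz": 0, "gripper": -0.3}
    - {"tx": 0, "ty": 0, "tz": 0, "rx": 0, "ry": 0, "rz": 0, "gripper": -0.3}
    - {"tx": 0, "ty": 0, "tz": 0.1, "rx": 0, "ry": 0, "rz": 0, "gripper": -0.3}
    - {"tx": 0, "ty": 0, "tz": 0, "rx": 0, "ry": 0, "rz": 0, "gripper": -0.3}

```text
clock: 37.7
eef_pos: [633.3, 46.1, 38.7]
tcp_rot: [-3.142, -0.0, 3.127]
contact_force: [0.6, 0.4, -1.1]
opening: 0.686
```

Emit:
move_arm:
  increments:
    - {"tx": 0, "ty": 0, "tz": 0.1, "rx": 0, "ry": 0, "rz": 0, "gripper": -0.3}
    - {"tx": 0, "ty": 0, "tz": 0, "rx": 0, "ry": 0, "rz": 0, "gripper": -0.3}

```text
clock: 37.9
eef_pos: [633.6, 46.1, 38.2]
tcp_rot: [3.142, 0.001, 3.127]
contact_force: [-0.8, 0.7, 3.0]
opening: 0.686
```

Emit:
move_arm:
  increments:
    - {"tx": 0, "ty": 0, "tz": 0, "rx": 0, "ry": 0, "rz": 0, "gripper": 0.5}
    - {"tx": 0, "ty": 0, "tz": 0, "rx": 0, "ry": 0, "rz": 0, "gripper": 1}
    - {"tx": 0, "ty": 0, "tz": 0, "rx": 0, "ry": 0, "rz": 0, "gripper": 1}
    - {"tx": 0, "ty": 0, "tz": 0, "rx": 0, "ry": 0, "rz": 0, "gripper": 1}
    - {"tx": 0, "ty": 0, "tz": 0, "rx": 0, "ry": 0, "rz": 0, "gripper": 1}
    - {"tx": 0, "ty": 0, "tz": -2, "rx": 0, "ry": 0, "rz": 0, "gripper": 1}
    - {"tx": 0, "ty": 0, "tz": -3, "rx": 0, "ry": 0, "rz": 0, "gripper": 1}
    - {"tx": 0, "ty": 0, "tz": -4, "rx": 0, "ry": 0, "rz": 0, "gripper": 1}
    - {"tx": 0, "ty": 0, "tz": -4, "rx": 0, "ry": 0, "rz": 0, "gripper": 1}
    - {"tx": 0, "ty": 0, "tz": -5, "rx": 0, "ry": 0, "rz": 0, "gripper": 1}
    - {"tx": 0, "ty": 0, "tz": -5, "rx": 0, "ry": 0, "rz": 0, "gripper": 1}
    - {"tx": 0, "ty": 0, "tz": 0, "rx": 0, "ry": 0, "rz": 0, "gripper": 1}

```text
clock: 39.1
eef_pos: [637.0, 46.3, 275.8]
tcp_rot: [3.141, 0.012, 3.127]
contact_force: [0.6, -0.4, 0.3]
opening: 1.0
```

Emit:
move_arm:
  increments:
    - {"tx": 0, "ty": -4, "tz": -2, "rx": 0, "ry": 0, "rz": 0, "gripper": 1}
    - {"tx": 0, "ty": -4, "tz": 0, "rx": 0, "ry": 0, "rz": 0, "gripper": 1}
    - {"tx": 0, "ty": -4, "tz": 0, "rx": 0, "ry": 0, "rz": 0, "gripper": 1}
    - {"tx": 0, "ty": -4, "tz": 0, "rx": 0, "ry": 0, "rz": 0, "gripper": 1}
    - {"tx": 0, "ty": -4, "tz": 0, "rx": 0, "ry": 0, "rz": 0, "gripper": 1}
    - {"tx": 0, "ty": -4, "tz": 0, "rx": 0, "ry": 0, "rz": 0, "gripper": 1}
    - {"tx": 0, "ty": -4, "tz": 0, "rx": 0, "ry": 0, "rz": 0, "gripper": 1}
    - {"tx": 0, "ty": -4, "tz": 0, "rx": 0, "ry": 0, "rz": 0, "gripper": 1}
    - {"tx": 0, "ty": 0, "tz": 0, "rx": 0, "ry": 0, "rz": 0, "gripper": 1}
    - {"tx": 0, "ty": 0, "tz": 0, "rx": 0, "ry": 0, "rz": 0, "gripper": 1}
    - {"tx": 0, "ty": 0, "tz": 0, "rx": 0, "ry": 0, "rz": 0, "gripper": 1}

```text
clock: 40.2
eef_pos: [628.4, -273.0, 287.4]
tcp_rot: [3.141, -0.001, 3.127]
contact_force: [0.3, -0.1, -0.3]
opening: 0.999
```

```bash
python3 - <<'E'
from matf import *
c=cam('top');im,d=r.grab_frame('top');save('top1',im);P=cloud(d,c)
for q in('fork','knife','spoon'):
    o=r.cut_out(q,'top')
    if o: a=axis(o[0]['mask'],c,10);print(q,o[0]['confidence'],a[2:],np.round(mat(*a[:2]),1))
W_,_,_=rect(r.cut_out('plate','top')[0]['mask'],c,22);p=cv2.minEnclosingCircle(W_);print('plate',p,np.round(mat(p[0]),1))
for q,zt in(('tumbler',89),('eggcup',73)):
  for o in r.cut_out(q,'top')[:5]:
    L=P[o['mask']];L=L[(L[:,2]>zt-4)&(L[:,2]<zt+5)]
    if len(L)>5:e=cv2.minEnclosingCircle(L[:,:2].astype(np.float32));print(q,e,np.round(mat(e[0]),1),L[:,2].mean())
for q in('jar','mill'): print(q,r.cut_out(q,'top')[0]['bbox'])
E
```

```text
fork 0.96 (np.float64(172.72605677180218), np.float64(24.239253552837006)) [-48.2 132.9  -0.3]
knife 0.67 (np.float64(190.6361682268328), np.float64(18.77936258093966)) [ -37.5 -128.2   -0.3]
spoon 0.75 (np.float64(71.50801437033871), np.float64(28.547563076287908)) [ -36.3 -173.     0.6]
plate ((484.0558166503906, 177.79067993164062), 100.04332733154297) [-36.1  -0.2   1. ]
tumbler ((629.8594360351562, 48.941925048828125), 30.067562103271484) [ 111.9 -126.5    1. ] 88.48129711854884
eggcup ((482.4720764160156, 179.58941650390625), 25.310829162597656) [-37.8   1.5   1. ] 72.11641046078988
jar [282.6, 124.2, 310.4, 167.9]
mill [347.5, 147.4, 366.2, 166.8]
```

View pics/top1.png

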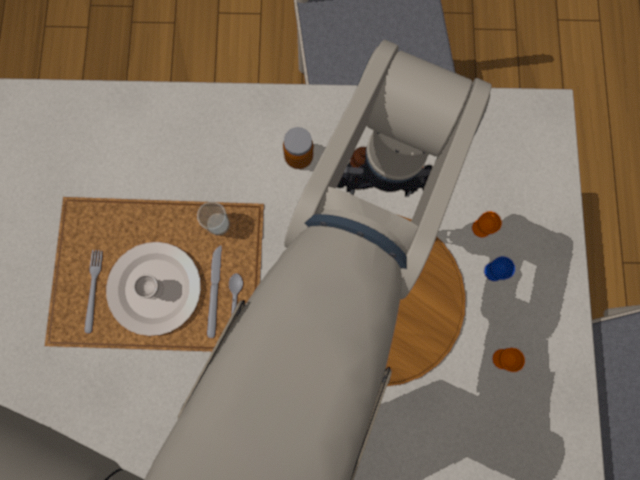

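The final top view shows the full setting in place: fork (93,290), plate with egg cup (150,287), knife (215,290), spoon (235,285, partly hidden by the arm) and tumbler (213,220). The jar and mill stand untouched, so I'm handing in.

```bash
python3 -c "
from rig import r
print(r.sign_off())"
```

```text
the job is handed in; nothing more can be done
None
```

I laid the place and handed the job in at about 40 s of robot time. The rig reports no verdict, so the figures below are my own last camera checks.

All positions are in the mat's frame, in mm:

| Thing | Position (x, y) | Check |
|---|---|---|
| Fork | (−44, 133) | parallel within 0.1° |
| Knife | (−35, −130) | parallel within 0.4° |
| Spoon | (−65, −174) | parallel within 0.2°, 45 right of the knife |
| Tumbler | (112, −126) | upright, about 149 beyond the knife's centre and 2 to the side |
| Egg cup | (−38, 2) | upright, about 2 from the plate's centre |

- **Bystanders:** the plate's measured position moved by less than 1 mm, within measuring noise. The jar's image position is unchanged. The mill was partly hidden by the arm in the last picture, but nothing came near it.
- **Disagreements:** the top camera put the fork and knife 2–4 mm nearer the diner than the closer wrist camera did, still within limits. It gave a false spoon position because the arm hid the handle, so I relied on the wrist measurement taken just after I placed the spoon.
- **Refused moves:** my first two move calls were refused because the rows left out some fields. That moved nothing.

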